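# Gauge the empty stage socket and fit the post that matches it

## Task

The stage plate has to rest level on the shoulders of four posts, but one socket on the black base is still empty and nobody knows how deep its bore is. Before you move any spare post, take the depth rod out of its stand and feel how deep the empty bore is down to its bottom; then choose the one spare post that brings its shoulder level with the three fitted posts, slide it forward out from under the rack's keeper plate, and stand it upright in the empty socket, fully home on the bottom. Finish with the rod back in its stand, the other three posts still hanging in the rack and the case, mouse, screwdriver and bottle where they were.

Things in the scene. Friction and masses are not known exactly. Their poses are not given: they have to be found in the camera images.
- bore (a point): Centre of the mouth of the EMPTY post socket's blind bore, in the plane of the socket's rim, 68 mm above the worktop; z up along the axis. Aluminium tube, outer diameter 34 mm, bore 16.5 mm, round and straight. A levelling plug at its foot makes it 24, 33, 42 or 51 mm deep below the rim, differently at each start: not given, it has to be felt. It stands in any corner of the base.
- base: Black base plate 172 (its x) x 182 (its y) x 10 mm, fixed; origin at the centre of its underside on the worktop. Four sockets at x = +-60, y = +-65 mm; all rims are 68 mm above the worktop. The three other sockets hold fitted posts, fixed: the undersides of their shoulders are 16 mm above the rims, their heads end 123 mm above the worktop.
- rod_handle (a point): Centre of the depth rod's handle, on its axis, 125 mm above the tip; z points from tip to handle. One rigid piece, upright in its stand at the start: steel rod 8 mm in diameter, 105 mm long, then a black round handle 18 mm in diameter, 40 mm tall; 145 mm overall, about 80 g.
- rod_tip (a point): Flat lower end of the depth rod, on its axis; z points up to the handle.
- stand_hole (a point): Centre of the mouth of the upright blind hole in the rod's stand, 55 mm above the worktop. Grey block 50 x 50 x 55 mm on a 70 x 70 x 6 mm steel foot, fixed; hole 11 mm in diameter, 45 mm deep; the rod stands on its floor, 10 mm above the worktop.
- rack: Fixed aluminium fork rack of four spare posts in a row along its y, at x = 0, y = -84, -28, +28, +84 mm, in any order; origin at the centre of its underside on the worktop; the slots (16 mm wide) open to its -x, its front, towards the robot. Each post hangs by its shoulder on the fork, top 80 mm above the worktop, front edge at x = -14 mm.
- keeper (a point): Middle of the upper front edge of the rack's keeper plate, 92.5 mm above the worktop, at x = -8 mm of the rack. This slotted plate, 5 mm thick, overhangs the shoulders (2.5 mm above them): no post lifts until slid 22 mm or more straight along the rack's -x; 30 mm clears all. Only the heads stick up, to 119 mm above the worktop: 26 mm to grip.
- post_1_center (a point): The shortest spare steel post, hanging in the rack: centre, on the axis, half-way up its 79 mm; z up to its head. From below: shank 14 mm in diameter, 40 mm long, flat foot with a 3 mm chamfer; shoulder 24 mm in diameter, 5 mm thick; head 12 mm in diameter, 34 mm tall. About 97 g. On the bottom of a 24 mm deep bore its shoulder's underside is 16 mm above the rim.
- post_2_center (a point): The second shortest spare steel post, hanging in the rack: centre, on the axis, half-way up its 88 mm; z up to its head. From below: shank 14 mm in diameter, 49 mm long, flat foot with a 3 mm chamfer; shoulder 24 mm in diameter, 5 mm thick; head 12 mm in diameter, 34 mm tall. About 108 g. On the bottom of a 33 mm deep bore its shoulder's underside is 16 mm above the rim.
- post_3_center (a point): The second longest spare steel post, hanging in the rack: centre, on the axis, half-way up its 97 mm; z up to its head. From below: shank 14 mm in diameter, 58 mm long, flat foot with a 3 mm chamfer; shoulder 24 mm in diameter, 5 mm thick; head 12 mm in diameter, 34 mm tall. About 119 g. On the bottom of a 42 mm deep bore its shoulder's underside is 16 mm above the rim.
- post_4_center (a point): The longest spare steel post, hanging in the rack: centre, on the axis, half-way up its 106 mm; z up to its head. From below: shank 14 mm in diameter, 67 mm long, flat foot with a 3 mm chamfer; shoulder 24 mm in diameter, 5 mm thick; head 12 mm in diameter, 34 mm tall. About 129 g. On the bottom of a 51 mm deep bore its shoulder's underside is 16 mm above the rim.
- case: Bystander: flat white and clear plastic case with a glass slide, 62 x 92 x 22 mm, origin at the centre of its underside.
- mouse: Bystander: black computer mouse, 98 x 56 x 32 mm, origin at the centre of its underside.
- driver: Bystander: screwdriver lying on the worktop, about 200 mm long, origin under its middle.
- wash: Bystander: white capped plastic bottle, 54 mm in diameter, 105 mm tall, origin at the centre of its underside.

How it is judged:
By the outcome, as a careful person would: the job done as asked, in the order asked, and still so for the second after the job is handed in, with the robot touching nothing.
It also fails if it takes over 59 s, if anything falls off the work surface, if the arm or the gripper's body presses on something with over 40 N, if the wrist force passes 120 N, or if a joint passes its speed limit or range.

## Robot

A 6-joint arm with a two-finger parallel gripper is mounted at the origin on the work surface. World frame = base frame: x ahead of the robot, y to its left, z up, the work surface at z = 0. Lengths are in m, angles in degrees, forces in N, time in s.
With the tool pointing down it reaches from about 0.3 to 0.75 m from the base axis. Payload 8.5 kg.
Tool frame: the origin (TCP) lies midway between the tips of the shut fingers; the grasp point (between the pads) lies 19 mm behind it; z points along the fingers, y is the direction in which the jaws open and shut (so a half turn about z gives the same grasp; the last joint's range is limited). The gripper opens to 85 mm and grips with 20 to 120 N. Pads are 22 mm wide; open, the fingers measure 114 mm over their backs; the gripper's body (76 mm by 85 mm) begins 54 mm behind the grasp point. The pads swing forward as they close: fully open they stand 13 mm farther back than shut.
Start: joints at [57.622, 21.807, 74.336, -0, 83.858, -12.336], TCP at [0.188, 0.517, 0.231] pointing down, gripper open.
Joint ranges: [-178.18, 178.18], [-50.72, 133.34], [12.68, 142.11], [-81.47, 261.47], [9.98, 163.14], [-165.26, 165.26]. Speed limits (degrees/s): [136.94, 136.94, 180, 180, 180, 180].

## Interface

Orientations are given as a 3x3 rotation matrix whose columns are the frame's x, y, z axes.
In Python, from rig import env, eyes, close_job gives the robot as it stands.
- The arm moves only by the tool jog_arm, never from a script. Its argument "deltas" is one flat list of numbers, 7 for each row, row after row: the shift along the tool's x, y, z in units of 0.75 m (1.0 is 0.75 m), then the turn, a rotation vector about the tool's x, y, z in units of 180 degrees (1.0 is 180 degrees), then the gripper command: -1 is fully open, 1 is shut, values between are in proportion. In form: [dx, dy, dz, ax, ay, az, fingers, dx, dy, dz, ax, ay, az, fingers, ...]. A call has 1 to 12 rows; each row is the pose to reach, as a shift and turn from the pose commanded when the call began, along the tool's axes at that moment, turning the shorter way round; what a row does not reach only later rows make up. A row lasts 1/12 s, in which the tool goes at most 41.7 mm and 7.16 degrees, less where a joint would pass 70% of its speed; a pose out of reach is approached as far as the arm can. A call with a number of a shift or a turn outside -1 to 1 is refused whole. A call with a gripper value outside its range is refused whole. The fingers move at their own pace and stop on an object; "grip_force" is the grip in N (left out, the last holds). Time passes only in rows, so rows that repeat a pose let the fingers close. It gives the time, the measured TCP pose, the force and the opening at its end, in the units of the state.
- env.observe(): the state, without advancing time (a new reading comes with each control period).
- eyes.get_image(name): name is "side" or "top"; returns the picture (420x560x3 uint8, red, green, blue); there is no depth.
- eyes.camera_params(name): a dict with "intrinsics" (3x3 intrinsics, pixels), "R" (3x3) and "t" (3): a world point X has camera coordinates R X + t. Camera axes: x right, y down, z forward; pixel columns grow to the right and rows downward; lengths in m; the calibration is good to about 2 mm. A picture is of the moment at which its call begins. camera_params takes no time and is no camera call.
- close_job(): hands the job in, once; it reports no verdict.
The state is a dict: "time_s": time; "q": joint angles; "qvel": joint speeds; "joint_efforts": joint torques, N m; "position": TCP position; "tool_rot": TCP orientation; "ft_force": force on the tool from outside, world axes, zero at the start; "wrist_torque": the same for the moment, N m; "grip_width": finger opening in m.
Only numpy, scipy, OpenCV 4.12 (cv2) and the standard library are available. Lean on these libraries where they do the work, as an engineer would, in place of code of your own. Each camera call takes 0.05 s, during which the arm holds its last target.

## Working session

There is one attempt and no reset: what is moved stays moved. The work goes in short steps, Python scripts to look and compute and a tool call to move; the robot and the scene stay as the last step left them, time stands still between calls to the robot, and variables do not carry over. Pictures are saved under pics/ and viewed, and the job is handed in when it is done.

Besides the shell and the picture viewer there is one more tool, called after "Call:" as name(argument=value, ...), one argument or row to a line, values as JSON. jog_arm: Moves the arm, as the interface text tells. Its arguments: {"type":"object","properties":{"deltas":{"type":"array"},"grip_force":{"type":"number"}},"required":["deltas"]}

```bash
ls; mkdir -p pics
python3 - <<'E'
from rig import env, eyes
import cv2
s=env.observe(); print(s)
for n in("side","top"):
    im=eyes.get_image(n); cv2.imwrite(f"pics/{n}0.png",im[:,:,::-1]); p=eyes.camera_params(n); print(n,p, -p["R"].T@p["t"])
E
```

```text
pics
{'time_s': 0.0, 'q': array([ 5.76216632e+01,  2.18415022e+01,  7.43875000e+01, -2.36311486e-04,
        8.38577195e+01, -1.23369480e+01]), 'qvel': array([ 0.02177605,  0.14488595,  0.05063141, -0.05760818,  0.00596607,
        0.11590363]), 'joint_efforts': array([-1.68636320e-04, -4.48467851e+01, -2.31276709e+01, -2.52638119e-04,
        4.81223702e-03, -8.93468467e-06]), 'position': array([0.18832875, 0.51642282, 0.23069082]), 'tool_rot': array([[-9.39445334e-01,  3.42697846e-01, -8.07068484e-04],
       [ 3.42698648e-01,  9.39444515e-01, -1.28045755e-03],
       [ 3.19386014e-04, -1.47950115e-03, -9.99998855e-01]]), 'ft_force': array([ 0.45209102, -0.18941078, -0.17658428]), 'wrist_torque': array([ 0.02896978, -0.00145804,  0.00596923]), 'grip_width': 0.08517523890961506}
side {'intrinsics': array([[416.71404532,   0.        , 284.70529695],
       [  0.        , 416.71404532, 217.8311974 ],
       [  0.        ,   0.        ,   1.        ]]), 'R': array([[-0.98423722, -0.17600019, -0.01735013],
       [-0.06977686,  0.47660012, -0.87634669],
       [ 0.16250625, -0.86132239, -0.48136832]]), 't': array([0.57293774, 0.15743255, 1.11993916])} [0.39289468 0.99043346 0.68700927]
top {'intrinsics': array([[383.56753093,   0.        , 278.32794436],
       [  0.        , 383.56753093, 210.91481508],
       [  0.        ,   0.        ,   1.        ]]), 'R': array([[ 0.13269215, -0.99115523,  0.0020257 ],
       [-0.96995164, -0.13027346, -0.20548147],
       [ 0.20392793,  0.02530094, -0.97865891]]), 't': array([-0.0792437 ,  0.57407953,  0.99466468])} [ 0.36450449 -0.02892144  1.09156068]
```

View pics/side0.png

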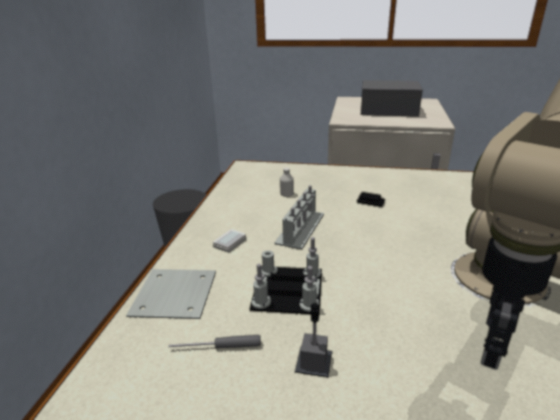

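View pics/top0.png

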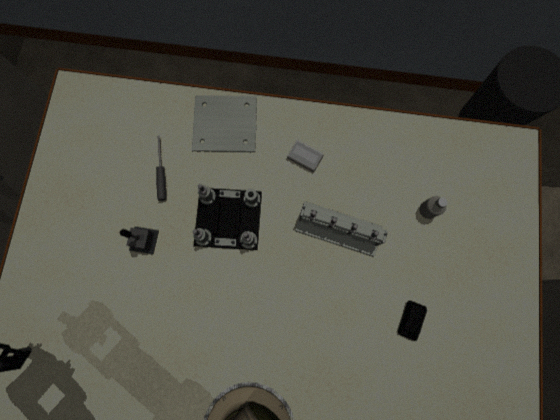

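The side view shows the rod and stand near (315,340), the base near (288,280), with the empty socket at about (268,262). The rack is near (300,220). In the top view the stand is at (140,238), the base at (228,220) and the rack at (340,230). I'll zoom in next.

Run:
```python
import cv2
t=cv2.imread("pics/top0.png"); s=cv2.imread("pics/side0.png")
def crop(im,x0,y0,x1,y1,k,n):
    c=cv2.resize(im[y0:y1,x0:x1],None,fx=k,fy=k,interpolation=cv2.INTER_CUBIC); cv2.imwrite(n,cv2.convertScaleAbs(c,alpha=1.5))
crop(t,110,170,270,260,5,"pics/t_a.png"); crop(t,285,190,395,265,7,"pics/t_b.png")
crop(s,235,230,345,380,4,"pics/s_a.png"); crop(s,270,165,330,250,7,"pics/s_b.png")
```

```text
(no output)
```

View pics/t_a.png

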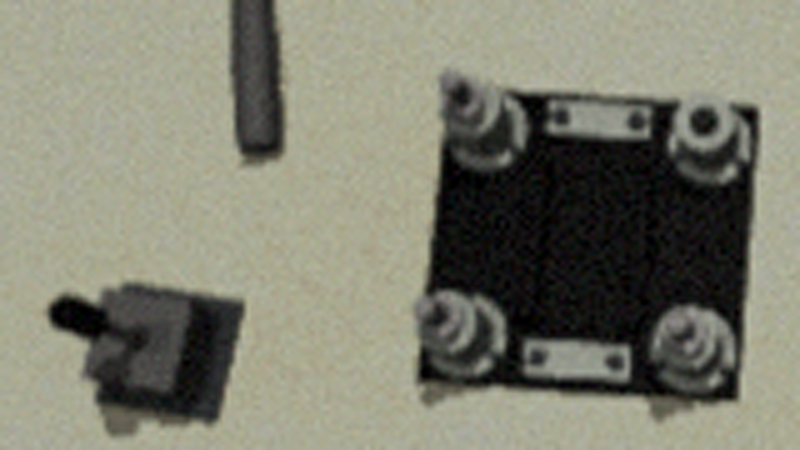

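View pics/t_b.png

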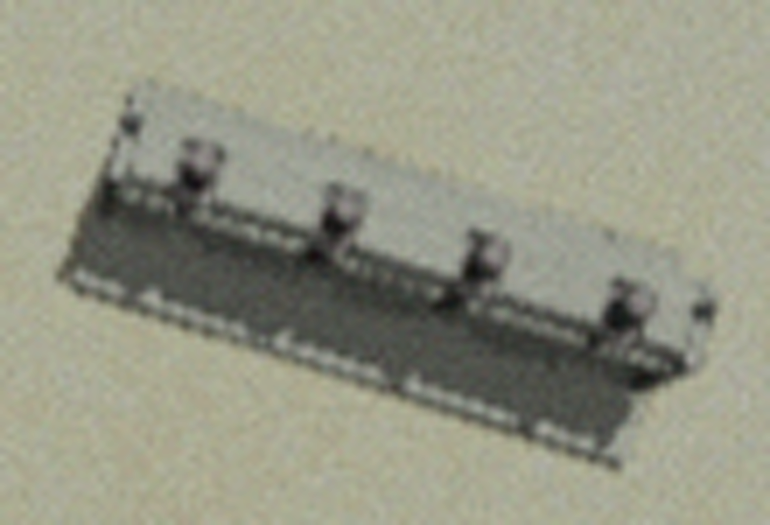

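View pics/s_a.png

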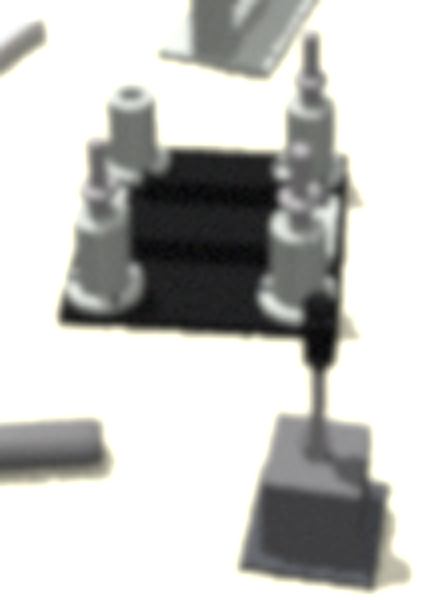

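View pics/s_b.png

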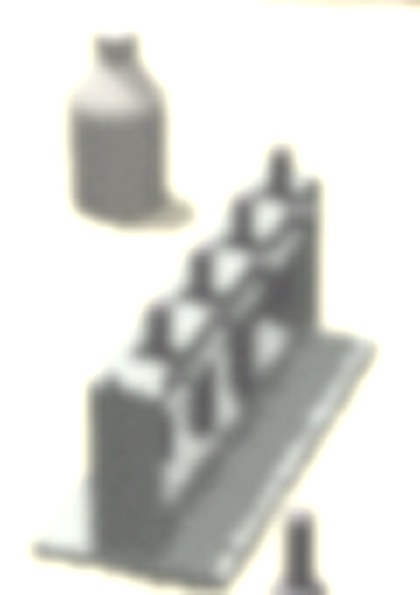

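```bash
cat > h.py <<'E'
import cv2, numpy as np
from rig import env, eyes
P={n:eyes.camera_params(n) for n in("side","top")}
def proj(n,X):
    p=P[n]; c=p["R"]@np.asarray(X,float)+p["t"]; q=p["intrinsics"]@c; return q[:2]/q[2]
def ray(n,uv):
    p=P[n]; d=p["R"].T@np.linalg.inv(p["intrinsics"])@np.array([uv[0],uv[1],1.]); return -p["R"].T@p["t"], d/np.linalg.norm(d)
def plane(n,uv,z):
    c,d=ray(n,uv); return c+d*(z-c[2])/d[2]
def tri(a,b):
    (c1,d1),(c2,d2)=ray("side",a),ray("top",b)
    s=np.linalg.lstsq(np.c_[d1,-d2],c2-c1,rcond=None)[0]; p,q=c1+d1*s[0],c2+d2*s[1]; return (p+q)/2,np.linalg.norm(p-q)
def shot(n,name):
    im=eyes.get_image(n)[:,:,::-1].copy(); cv2.imwrite(f"pics/{name}.png",im); return im
def crop(im,x0,y0,x1,y1,k,n):
    c=cv2.resize(im[y0:y1,x0:x1],None,fx=k,fy=k,interpolation=cv2.INTER_CUBIC); cv2.imwrite(f"pics/{n}.png",cv2.convertScaleAbs(c,alpha=1.5))
E
python3 - <<'E'
from h import *
t=cv2.imread("pics/top0.png"); s=cv2.imread("pics/side0.png")
for n,im,(x0,y0,x1,y1) in(("top",t,(185,175,275,260)),("side",s,(245,262,330,315))):
    g=cv2.cvtColor(im,cv2.COLOR_BGR2GRAY); m=np.zeros_like(g); m[y0:y1,x0:x1]=(g[y0:y1,x0:x1]<75)*255
    m=cv2.morphologyEx(m,cv2.MORPH_OPEN,np.ones((2,2)))
    c=max(cv2.findContours(m,0,1)[0],key=cv2.contourArea); hl=cv2.convexHull(c)
    for e in(2,3,4,5):
        a=cv2.approxPolyDP(hl,e,True)[:,0]; print(n,e,a.tolist())
    for p in a: print(p,plane(n,p,.01).round(4))
# empty socket zoom
crop(t,235,180,270,210,20,"t_sock"); crop(s,250,240,290,285,13,"s_sock")
crop(t,110,215,170,260,12,"t_rod"); crop(s,290,295,340,375,7,"s_rod")
E
```

```text
top 2 [[199, 187], [246, 191], [258, 197], [261, 203], [258, 250], [243, 254], [196, 251], [194, 243]]
top 3 [[199, 187], [246, 191], [258, 197], [258, 250], [243, 254], [196, 251]]
top 4 [[199, 187], [258, 197], [258, 250], [196, 251]]
top 5 [[199, 187], [258, 197], [258, 250], [196, 251]]
[199 187] [0.6297 0.2379 0.01  ]
[258 197] [0.6229 0.063  0.01  ]
[258 250] [0.4706 0.0409 0.01  ]
[196 251] [0.4446 0.2137 0.01  ]
side 2 [[251, 309], [271, 267], [317, 269], [322, 277], [319, 315]]
side 3 [[251, 309], [271, 267], [317, 269], [322, 277], [319, 315]]
side 4 [[251, 309], [271, 267], [317, 269], [322, 277], [319, 315]]
side 5 [[251, 309], [271, 267], [317, 269], [322, 277], [319, 315]]
[251 309] [0.6215 0.2417 0.01  ]
[271 267] [0.6092 0.0642 0.01  ]
[317 269] [0.482  0.0541 0.01  ]
[322 277] [0.4648 0.0882 0.01  ]
[319 315] [0.4572 0.237  0.01  ]
```

View pics/t_sock.png

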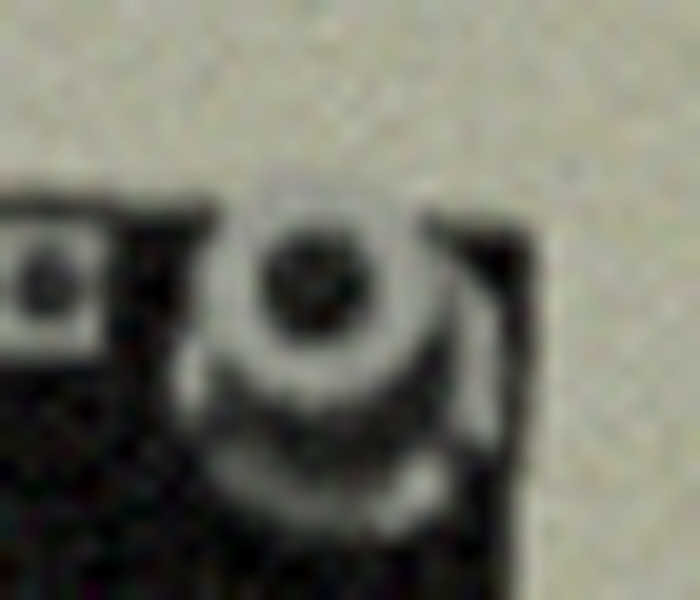

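View pics/s_sock.png

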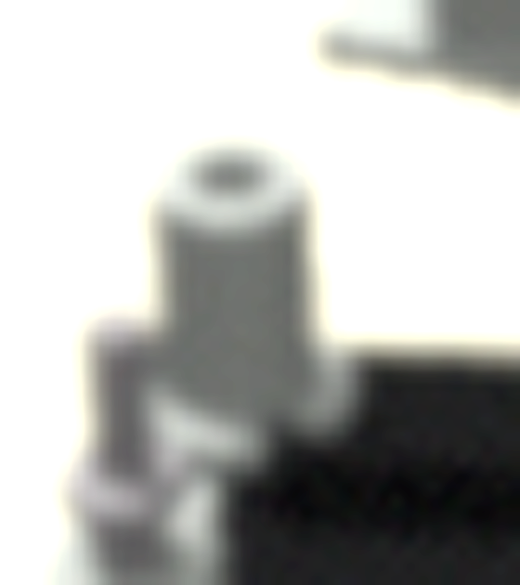

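View pics/t_rod.png

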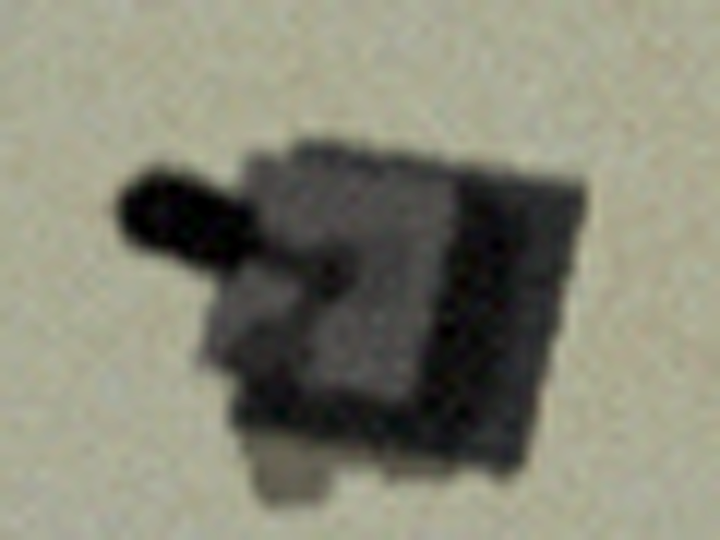

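View pics/s_rod.png

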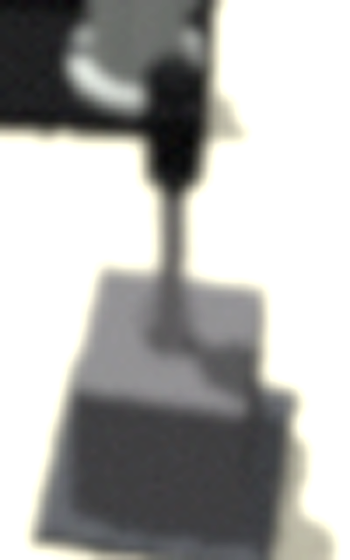

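Run:
```python
from h import *
t=cv2.imread("pics/top0.png"); s=cv2.imread("pics/side0.png")
for v in(252.85,253.4,253.8): 
    print(tri((267.3,v),(250.42,193.67)), plane("side",(267.3,v),.068))
print(plane("top",(250.42,193.67),.068))
# hole: dark centroid
g=cv2.cvtColor(t,cv2.COLOR_BGR2GRAY); print(g[188:200,244:258])
g2=cv2.cvtColor(s,cv2.COLOR_BGR2GRAY); print(g2[248:262,259:277])
# rod: stand hole & handle
def cv(z,x0,y0,k): return (x0+(z[0]+.5)/k-.5,y0+(z[1]+.5)/k-.5)
ht=cv((328,278),110,215,12); hs=cv((172,340),290,295,7)
print("hole",plane("top",ht,.055),plane("side",hs,.055),tri(hs,ht))
# block top corners
tc=[cv(p,110,215,12) for p in((248,152),(460,180),(412,398),(205,362))]
sc=[cv(p,290,295,7) for p in((103,268),(262,290),(247,415),(78,393))]
print(np.array([plane("top",c,.055) for c in tc]).round(4), np.mean([plane("top",c,.055) for c in tc],0))
print(np.array([plane("side",c,.055) for c in sc]).round(4), np.mean([plane("side",c,.055) for c in sc],0))
# handle blob
for n,gg,(x0,y0,x1,y1),k in(("top",g,(115,222,133,242),60),("side",g2,(305,300,325,325),60)):
    ys,xs=np.nonzero(gg[y0:y1,x0:x1]<38); print(n,xs.mean()+x0,ys.mean()+y0,len(xs),xs.min()+x0,xs.max()+x0,ys.min()+y0,ys.max()+y0)
```

```text
(array([0.61492689, 0.080102  , 0.06723624]), np.float64(0.0017395086391420885)) [0.61373727 0.08147639 0.068     ]
(array([0.61513784, 0.08025869, 0.06560564]), np.float64(0.002107660062254612)) [0.61317476 0.08407021 0.068     ]
(array([0.61529139, 0.08037285, 0.06441859]), np.float64(0.0023756910537240873)) [0.61276713 0.08594985 0.068     ]
[0.61563293 0.08010283 0.068     ]
[[111 112 109 111 107 106 106 108 106 111 112 110 112 114]
 [ 92  95 109 107 100 103 100 100 103 103 108 115 118 112]
 [ 53  55  92 103  99 104  98  96 101 104 101 102  84  94]
 [ 20  45  92  99  97  76  64  67  73  97 101  91  55  50]
 [ 29  76 101  95  66  37  22  30  42  83  99  97  72  46]
 [ 44  91 106  94  36  27  19  22  28  56  98  99  87  72]
 [ 44  93 104  95  32  19  25  22   9  50  96 100  88  69]
 [ 47  86 100  93  46  21  16  10  28  58  97 101  82  62]
 [ 58  90 100 102  74  35  23  25  51  80  97  96  61  49]
 [ 90  82  86  99  94  77  73  76  84  99  97  73  27  40]
 [ 98  65  51  80  97 102 103  98  93  92  73  40  18  41]
 [ 95  59  33  48  71  73  89  85  77  61  34  19  25  44]]
[[202 202
[... 882 characters left out ...]
194 202]
 [202 194 169 124  87  75  74  75  75  76  75  75  72  76 110 159 191 200]
 [201 193 168 126  87  74  74  73  75  76  75  74  72  76 106 153 186 199]]
hole [0.45550079 0.36924074 0.055     ] [0.45387839 0.37171309 0.055     ] (array([0.45485482, 0.36989556, 0.05321014]), np.float64(0.0016000803888535965))
[[0.4814 0.3933 0.055 ]
 [0.4815 0.3441 0.055 ]
 [0.4313 0.3448 0.055 ]
 [0.4331 0.3928 0.055 ]] [0.45683751 0.36876438 0.055     ]
[[0.4776 0.3462 0.055 ]
 [0.4299 0.3477 0.055 ]
 [0.4298 0.3965 0.055 ]
 [0.4779 0.3961 0.055 ]] [0.45378818 0.37165001 0.055     ]
top 126.0945945945946 233.27027027027026 74 120 132 230 237
side 314.1707317073171 311.8536585365854 123 305 318 304 321
```

Run:
```python
from h import *
t=cv2.imread("pics/top0.png"); s=cv2.imread("pics/side0.png")
crop(t,292,198,342,238,16,"t_r1"); crop(t,340,212,390,252,16,"t_r2"); crop(s,280,180,325,245,9,"s_r")
```

```text
(no output)
```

View pics/t_r1.png

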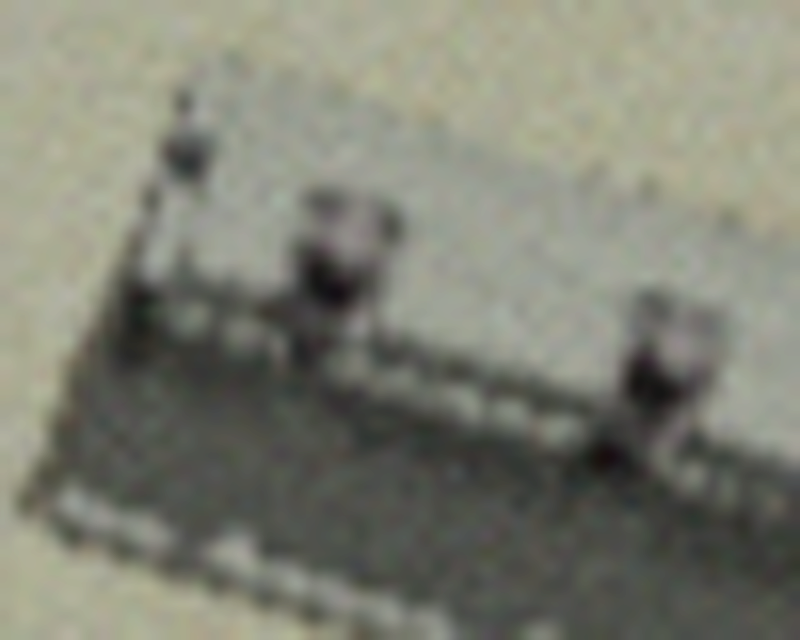

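View pics/t_r2.png

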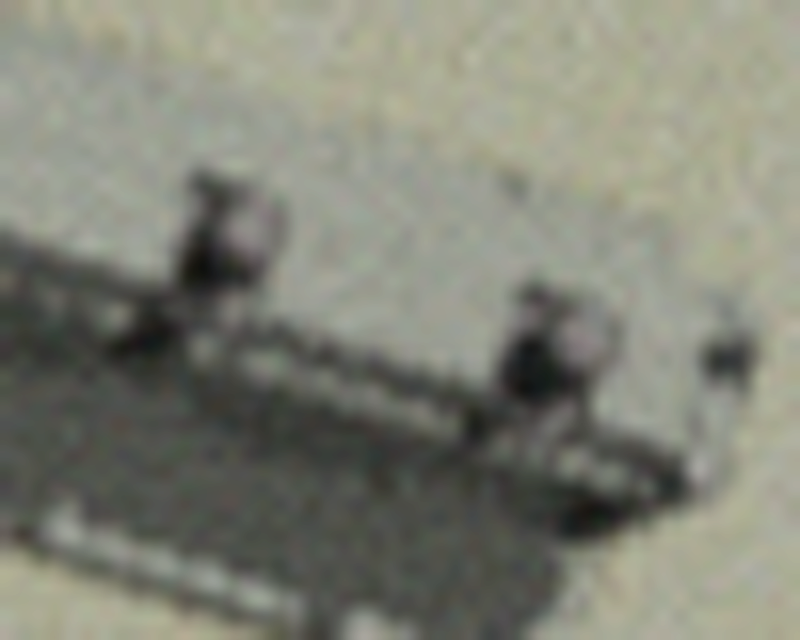

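View pics/s_r.png

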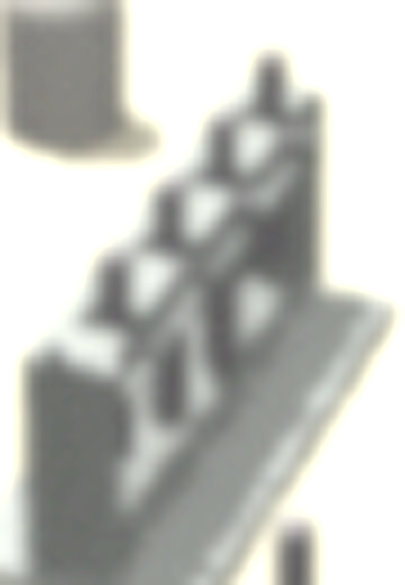

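Run:
```python
from h import *
def cv(z,x0,y0,k): return (x0+(z[0]+.5)/k-.5,y0+(z[1]+.5)/k-.5)
T=[cv(z,292,198,16) for z in((352,230),(688,335))]+[cv(z,340,212,16) for z in((252,230),(586,338))]
S=[cv(z,280,180,9) for z in((118,257),(168,188),(222,121),(272,59))]
ys=np.array([84,28,-28,-84])/1000
def fit(X):
    A=np.c_[ys,np.ones(4)]; k=np.linalg.lstsq(A,np.array(X)[:,:2],rcond=None)[0]; r=np.array(X)[:,:2]-A@k
    print("len",np.linalg.norm(k[0]),"yaw of y axis",np.degrees(np.arctan2(k[0][1],k[0][0])),"ctr",k[1],"res",r.round(4).tolist())
fit([plane("top",u,.119) for u in T]); fit([plane("side",u,.119) for u in S])
for a,b in zip(S,T): print(tri(a,b))
# keeper edge front line in top and foot front edge
k=[cv((140,265),292,198,16),cv((685,475),340,212,16)]
print("keeper ends",[plane("top",u,.0925) for u in k])
f=[cv((40,500),292,198,16),cv((500,640),340,212,16)]
print([plane("top",u,.005) for u in f], np.degrees(np.arctan2(*(plane("top",f[0],.005)-plane("top",f[1],.005))[[1,0]])))
# base yaw
hd=[cv(p,110,170,5) for p in((452,85),(432,305),(685,330))]
print("fitted heads",[plane("top",u,.123).round(4) for u in hd])
# predicted shank feet of each post in side image, for yaw/ctr
```

```text
len 1.0025515613473694 yaw of y axis 78.69982736111407 ctr [ 0.56050046 -0.17736645] res [[-0.0003, 0.0003], [0.0007, -0.0004], [-0.0005, -0.0002], [0.0001, 0.0002]]
len 0.985848045811615 yaw of y axis 79.27844218071625 ctr [ 0.5571149  -0.16877837] res [[-0.0007, -0.0006], [0.0009, 0.0009], [0.0002, 0.0001], [-0.0004, -0.0004]]
(array([ 0.57513823, -0.09478393,  0.11585837]), np.float64(0.004392714709398243))
(array([ 0.5661715 , -0.15082575,  0.11418807]), np.float64(0.0030479435904993764))
(array([ 0.55443899, -0.20593501,  0.11431783]), np.float64(0.0018453997792776582))
(array([ 0.54371357, -0.2607784 ,  0.1144816 ]), np.float64(0.0024318758273736605))
keeper ends [array([ 0.57189386, -0.06205241,  0.0925    ]), array([ 0.52855894, -0.28389803,  0.0925    ])]
[array([ 0.54503623, -0.05239246,  0.005     ]), array([ 0.50924684, -0.27601981,  0.005     ])] 80.90746993869001
fitted heads [array([0.6034, 0.2077, 0.123 ]), array([0.4875, 0.1975, 0.123 ]), array([0.4919, 0.0676, 0.123 ])]
```

Run:
```python
from h import *
s=cv2.imread("pics/side0.png"); k=14; x0,y0=282,185
c=cv2.resize(s[y0:y0+42,x0:x0+50],None,fx=k,fy=k,interpolation=cv2.INTER_CUBIC); c=cv2.convertScaleAbs(c,alpha=1.6,beta=-30)
R=np.array([[.9816,.191],[-.191,.9816]])
ctr=np.array([.558,-.1735])
for y in(.084,.028,-.028,-.084):
    p=ctr+R@[0,y]
    for z in(.119,.080,.040,.031,.022,.013):
        u=((proj("side",[*p,z])-[x0,y0]+.5)*k-.5).astype(int); cv2.line(c,(u[0]+5,u[1]),(u[0]+14,u[1]),(0,0,255) ,1)
cv2.imwrite("pics/s_len.png",c)
```

```text
(no output)
```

View pics/s_len.png

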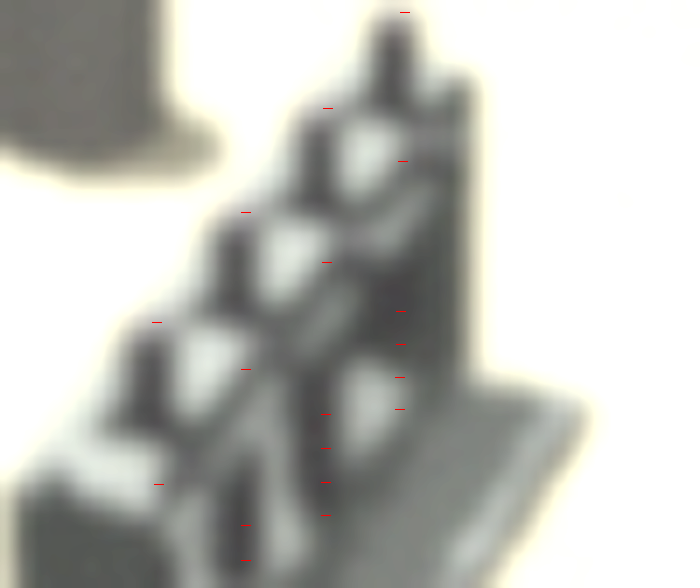

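Run:
```python
from h import *
s=cv2.imread("pics/side0.png"); k=16; x0,y0=288,203
c=cv2.resize(s[y0:y0+36,x0:x0+28],None,fx=k,fy=k,interpolation=cv2.INTER_CUBIC); c=cv2.createCLAHE(4,(2,2)).apply(cv2.cvtColor(c,6)); c=cv2.cvtColor(c,8)
R=np.array([[.9816,.191],[-.191,.9816]])
ctr=np.array([.559,-.1725])
for y in(.084,.028,-.028,-.084):
    p=ctr+R@[0,y]
    for z in(.119,.080,.040,.031,.022,.013):
        u=((proj("side",[*p,z])-[x0,y0]+.5)*k-.5).astype(int); cv2.line(c,(u[0]+7,u[1]+8),(u[0]+16,u[1]+8),(0,0,255) ,1)
cv2.imwrite("pics/s_len2.png",c)
g=cv2.cvtColor(s,6)
for y in(.028,-.028,-.084):
    p=ctr+R@[0,y]; print(y,[(z,proj("side",[*p,z]).round(1).tolist()) for z in(.075,.04,.031,.022,.013,.005)])
print("cols 302..316 rows 203..222"); print(g[203:238,292:320])
```

```text
0.028 [(0.075, [298.1, 212.5]), (0.04, [298.1, 222.2]), (0.031, [298.1, 224.7]), (0.022, [298.1, 227.2]), (0.013, [298.1, 229.6]), (0.005, [298.1, 231.7])]
-0.028 [(0.075, [303.9, 204.8]), (0.04, [303.8, 214.3]), (0.031, [303.8, 216.7]), (0.022, [303.8, 219.1]), (0.013, [303.8, 221.5]), (0.005, [303.8, 223.6])]
-0.084 [(0.075, [309.3, 197.6]), (0.04, [309.2, 206.9]), (0.031, [309.1, 209.2]), (0.022, [309.1, 211.6]), (0.013, [309.1, 213.9]), (0.005, [309.1, 216.0])]
cols 302..316 rows 203..222
[[202 197 188 172 144 107  79  83 116 147 160 153 131 103  84  82  85  85
   78  71  70  73  87 126 173 196 201 201]
 [198 190 179 165 140 104  78  84 115 145 153 137 112  88  80  75  72  71
   67  65  69  73  86 126 173 196 201 202]
 [190 180 170 154 130  96  76  80 110 135 137 117  96  89  87  79  69  64
   63  65  69  72  86 127 173 195 201 202]
 [177 168 157 138 112  87  72  76  96 112 110  98  91  96  93  83  68  64
   63  64  68  72  86 128 172 195 200 202]
 [157 147 140 127 109  96  85  79  84  89  88  87  94 100  94  77  67  62
   63  65  70  72  87 128 172 196 201 202]
 [129 123 127 133
[... 2793 characters left out ...]
 85 104 126 133 126 104  87  80  81  88  96  98 100 100 100 102 111 126
  138 134 132 156 178 192 196 197 198 196]
 [ 85 106 125 128 114  94  81  80  85  91  97  99 100 100 101 105 117 128
  130 126 141 171 188 194 196 197 197 197]
 [ 84 104 118 113  98  85  80  83  88  96  98  99  99 100 102 112 128 131
  126 134 159 182 193 195 196 196 197 197]
 [ 85 100 110 101  86  81  84  89  96  99  99 100 100 100 106 119 131 130
  134 153 174 188 193 195 196 197 196 198]
 [ 81  93  96  91  83  83  88  95  97  99 100 100 101 102 113 127 129 130
  146 165 175 181 187 193 196 197 197 197]
 [ 78  83  84  83  84  86  94  97 100 100 100 102 101 107 118 129 127 134
  151 160 160 162 170 185 194 198 198 197]]
```

View pics/s_len2.png

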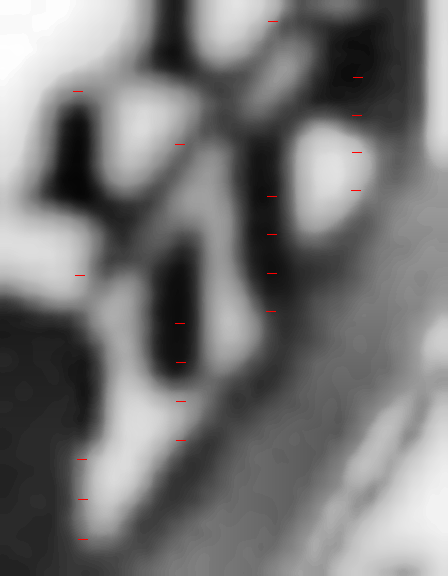

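Run:
```python
from h import *
s=cv2.imread("pics/side0.png"); g=cv2.cvtColor(s,6).astype(float)
R=np.array([[.9816,.191],[-.191,.9816]]); ctr=np.array([.5595,-.1735])
for nm,y in zip("ABCD",(.084,.028,-.028,-.084)):
    p=ctr+R@[0,y]; a=np.linspace(0,6.28,60)
    def ring(r,z): return np.array([proj("side",[p[0]+r*np.cos(t),p[1]+r*np.sin(t),z]) for t in a])
    top=ring(.006,.119); print(nm,"head top edge row pred",top[:,1].min().round(2),"col",top[:,0].mean().round(2),"foot lower edge pred",{k:round(max(ring(.004,z)[:,1].max(),ring(.007,z+.003)[:,1].max()),2) for k,z in((1,.04),(2,.031),(3,.022),(4,.013))})
    c=int(round(top[:,0].mean())); r0=int(top[:,1].min())-4
    print(" head profile rows",r0,g[r0:r0+9,c-2:c+2].astype(int).tolist())
```

```text
A head top edge row pred 206.64 col 291.57 foot lower edge pred {1: np.float64(231.21), 2: np.float64(233.75), 3: np.float64(236.27), 4: np.float64(238.77)}
 head profile rows 202 [[205, 204, 203, 201], [202, 203, 202, 197], [203, 202, 198, 190], [201, 198, 190, 180], [198, 189, 177, 168], [186, 170, 157, 147], [170, 145, 129, 123], [153, 120, 99, 100], [140, 104, 81, 86]]
B head top edge row pred 198.79 col 297.9 foot lower edge pred {1: np.float64(222.68), 2: np.float64(225.16), 3: np.float64(227.62), 4: np.float64(230.06)}
 head profile rows 194 [[141, 163, 185, 197], [132, 151, 180, 192], [141, 158, 181, 188], [165, 176, 182, 181], [185, 186, 180, 171], [190, 177, 164, 152], [177, 155, 135, 125], [161, 129, 105, 100], [151, 112, 84, 88]]
C head top edge row pred 191.47 col 303.79 foot lower edge pred {1: np.float64(214.72), 2: np.float64(217.14), 3: np.float64(219.54), 4: np.float64(221.93)}
 head profile rows 187 [[200, 199, 198, 197], [200, 199, 198, 194], [198, 198, 194, 186], [198, 194, 186, 177], [195, 184, 173, 162], [184, 165, 150, 139], [171, 141, 121, 114], [158, 121, 94, 97], [148, 111, 84, 93]]
D head top edge row pred 184.64 col 309.3 foot lower edge pred {1: np.float64(207.28), 2: np.float64(209.64), 3: np.float64(211.99), 4: np.float64(214.32)}
 head profile rows 180 [[196, 196, 195, 196], [197, 196, 196, 196], [198, 198, 198, 197], [198, 197, 196, 195], [196, 192, 187, 186], [191, 178, 164, 163], [185, 158, 134, 128], [177, 140, 105, 100], [169, 129, 89, 84]]
```

```bash
cat > plan.py <<'E'
import json,sys,numpy as np
# usage: plan.py x y z yaw  -> row numbers (tool pointing down; yaw = world angle of tool y); "-c" commits
f="cmd.json"
try: c=json.load(open(f))
except Exception: c=[0.188,0.517,0.231,69.96]
x,y,z,w=map(float,sys.argv[1:5]); a=np.radians(c[3]); ty=np.array([np.cos(a),np.sin(a)]); tx=np.array([-ty[1],ty[0]])
d=np.array([x,y])-c[:2]
r=np.round([d@tx/.75,d@ty/.75,-(z-c[2])/.75,0,0,-(w-c[3])/180],4)
print(r.tolist(),"dist mm",round(1000*float(np.hypot(np.linalg.norm(d),z-c[2])),1),"rows",np.hypot(np.linalg.norm(d),z-c[2])/.0417)
if "-c" in sys.argv:
    n=np.array(c[:2])+.75*(r[0]*tx+r[1]*ty); json.dump([*n,c[2]-.75*r[2],c[3]-180*r[5]],open(f,"w"))
E
python3 plan.py .455 .3705 .231 79 -c
```

```text
[-0.4014, -0.0615, -0.0, 0.0, 0.0, -0.0502] dist mm 304.6 rows 7.303378869684763
```

Call:
jog_arm(
  deltas=[-0.4014,-0.0615,0,0,0,-0.0502,-1,-0.4014,-0.0615,0,0,0,-0.0502,-1,-0.4014,-0.0615,0,0,0,-0.0502,-1,-0.4014,-0.0615,0,0,0,-0.0502,-1,-0.4014,-0.0615,0,0,0,-0.0502,-1,-0.4014,-0.0615,0,0,0,-0.0502,-1,-0.4014,-0.0615,0,0,0,-0.0502,-1,-0.4014,-0.0615,0,0,0,-0.0502,-1,-0.4014,-0.0615,0,0,0,-0.0502,-1,-0.4014,-0.0615,0,0,0,-0.0502,-1],
  grip_force=50,
)

```text
time_s: 0.93
position: [0.4554, 0.37, 0.2308]
tool_rot: [[-0.981, 0.192, -0.001], [0.192, 0.981, -0.0], [0.001, -0.001, -1.0]]
ft_force: [0.2, 1.3, 0.5]
grip_width: 0.0855
```

```bash
python3 - <<'E'
from h import *
s=env.observe(); print(s["time_s"],s["position"],s["tool_rot"].round(4),s["ft_force"],s["q"])
t=shot("top","top1"); d=shot("side","side1"); crop(t,80,190,200,280,6,"t1"); crop(d,260,230,370,390,4,"s1")
E
python3 plan.py .455 .3705 .118 79 -c
```

```text
0.9333 [0.45544961 0.36995935 0.23075767] [[-9.814e-01  1.922e-01 -1.400e-03]
 [ 1.922e-01  9.814e-01 -2.000e-04]
 [ 1.300e-03 -5.000e-04 -1.000e+00]] [0.23711013 1.25438581 0.54487395] [ 2.75246690e+01  2.56006621e+01  6.82313472e+01  2.39098327e-02
  8.62443772e+01 -5.13945544e+01]
[0.0, -0.0, 0.1507, 0.0, 0.0, -0.0] dist mm 113.0 rows 2.7098321661726326
```

View pics/t1.png

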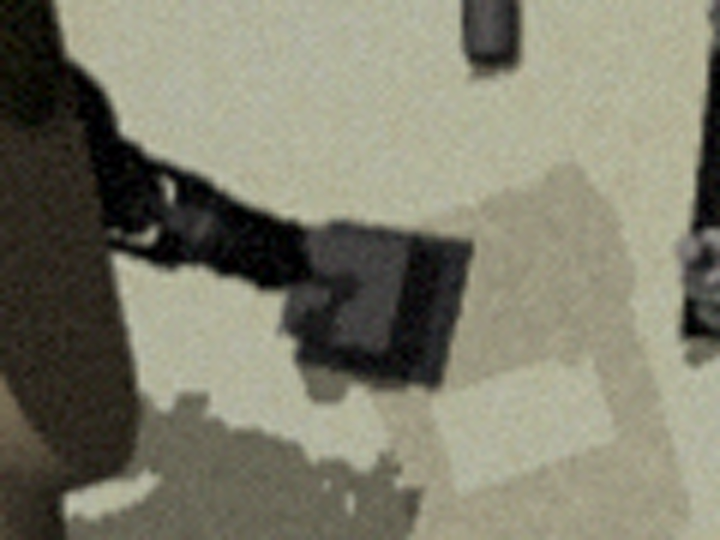

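View pics/s1.png

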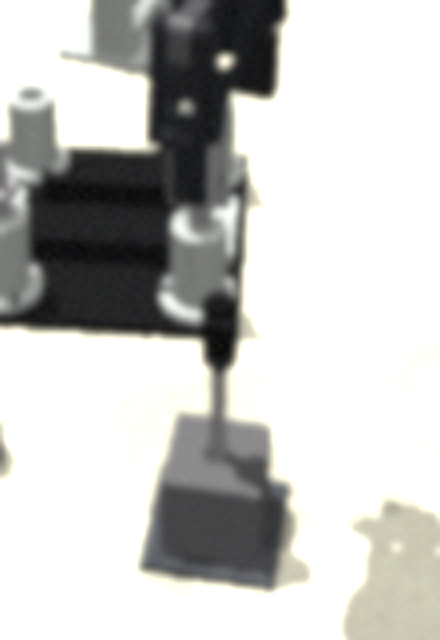

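Run:
```python
from h import *
R=np.array([[-.9814,.192],[.192,.9814]])
for off in(-.05,-.043,0,.043,.05):
    p=np.array([.4554,.37])+R@[0,off]; print(off,proj("side",[*p,.245]),proj("top",[*p,.245]))
print(proj("side",[.455,.3703,.135]))
```

```text
-0.05 [323.04923861 251.55179085] [126.64599243 233.15987624]
-0.043 [321.99340104 253.46699602] [123.74867836 232.16117487]
0 [315.15893462 265.8641732 ] [106.0173224 226.0491936]
0.043 [307.66201485 279.46298795] [ 88.39943618 219.97632524]
0.05 [306.37226348 281.8024941 ] [ 85.54207334 218.99139503]
[314.33748986 312.42750105]
```

Call:
jog_arm(
  deltas=[0,0,0.05,0,0,0,-1,0,0,0.1,0,0,0,-1,0,0,0.1507,0,0,0,-1,0,0,0.1507,0,0,0,-1,0,0,0.1507,0,0,0,0.3,0,0,0.1507,0,0,0,1,0,0,0.1507,0,0,0,1,0,0,0.1507,0,0,0,1,0,0,0.1507,0,0,0,1,0,0,0.1507,0,0,0,1],
  grip_force=50,
)

```text
time_s: 1.87
position: [0.4559, 0.3704, 0.1195]
tool_rot: [[-0.982, 0.191, 0.002], [0.191, 0.982, 0.001], [-0.002, 0.001, -1.0]]
ft_force: [-0.2, -0.8, 5.0]
grip_width: 0.0164
```

Run:
```python
from h import *
d=shot("side","side2");t=shot("top","top2"); crop(d,280,270,350,380,6,"s2")
s=env.observe(); print(s["time_s"],s["position"],s["ft_force"],s["wrist_torque"],s["grip_width"])
```

```text
1.9667 [0.45600171 0.37040785 0.11952982] [-0.34354074 -0.5999686   5.71482123] [-0.05973219  0.06575195 -0.00179127] 0.016511660719075717
```

View pics/s2.png

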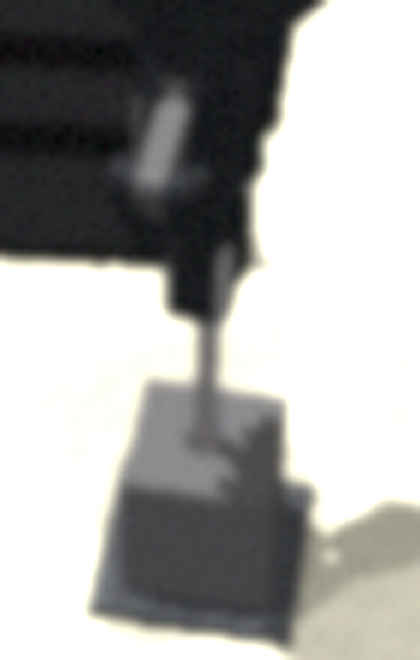

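```bash
python3 plan.py .4555 .3705 .26 79; python3 plan.py .6147 .0808 .262 79;python3 plan.py .6147 .0808 .190 79 -c
```

```text
[-0.0006, 0.0001, -0.1894, 0.0, 0.0, -0.0] dist mm 142.0 rows 3.4058950317432113
[-0.2827, -0.3385, -0.192, 0.0, 0.0, -0.0] dist mm 360.8 rows 8.65209144548284
[-0.2827, -0.3385, -0.096, 0.0, 0.0, -0.0] dist mm 338.5 rows 8.118680904989432
```

Call:
jog_arm(
  deltas=[0,0,-0.03,0,0,0,1,0,0,-0.08,0,0,0,1,0,0,-0.13,0,0,0,1,0,0,-0.192,0,0,0,1,-0.2827,-0.3385,-0.192,0,0,0,1,-0.2827,-0.3385,-0.192,0,0,0,1,-0.2827,-0.3385,-0.192,0,0,0,1,-0.2827,-0.3385,-0.192,0,0,0,1,-0.2827,-0.3385,-0.192,0,0,0,1,-0.2827,-0.3385,-0.192,0,0,0,1,-0.2827,-0.3385,-0.192,0,0,0,1,-0.2827,-0.3385,-0.192,0,0,0,1],
)

```text
time_s: 2.97
position: [0.6158, 0.0782, 0.2623]
tool_rot: [[-0.981, 0.192, -0.0], [0.192, 0.981, -0.0], [0.0, -0.0, -1.0]]
ft_force: [0.2, 0.3, -0.2]
grip_width: 0.0166
```

Call:
jog_arm(
  deltas=[0,0,0.048,0,0,0,1,0,0,0.096,0,0,0,1,0,0,0.096,0,0,0,1,0,0,0.096,0,0,0,1],
)

```text
time_s: 3.3
position: [0.6146, 0.0805, 0.1897]
tool_rot: [[-0.982, 0.191, -0.004], [0.191, 0.982, 0.0], [0.004, -0.0, -1.0]]
ft_force: [-0.8, 0.7, 0.2]
grip_width: 0.0164
```

Run:
```python
from h import *
d=shot("side","side3");t=shot("top","top3"); crop(d,240,200,310,300,6,"s3"); crop(t,205,160,285,220,9,"t3")
s=env.observe(); print(s["time_s"],s["position"],s["ft_force"],s["wrist_torque"],s["grip_width"])
```

```text
3.4 [0.61597385 0.08086526 0.19279129] [ 0.45960284  0.43261691 -0.74777251] [0.0529597  0.0131841  0.00307987] 0.016616418230303825
```

View pics/s3.png

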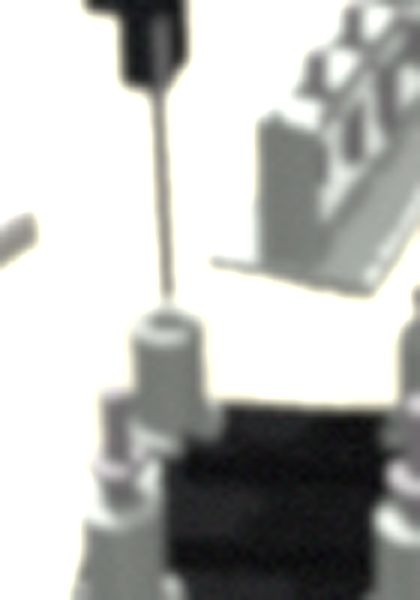

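View pics/t3.png

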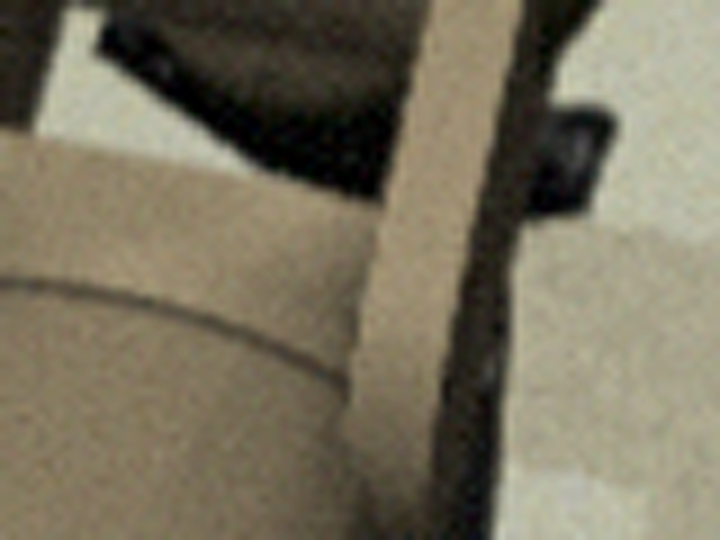

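```bash
python3 - <<'E'
from h import *
print(proj("side",[.6147,.0808,.19]),proj("side",[.6147,.0808,.08]),env.observe()["position"])
E
python3 plan.py .6147 .0808 .169 79 -c
```

```text
[265.18755103 212.53522881] [266.83253996 248.92083888] [0.61597385 0.08086526 0.19279129]
[-0.0, -0.0, 0.028, 0.0, 0.0, -0.0] dist mm 21.0 rows 0.5029981621460285
```

Call:
jog_arm(
  deltas=[0,0,0.007,0,0,0,1,0,0,0.014,0,0,0,1,0,0,0.021,0,0,0,1,0,0,0.028,0,0,0,1,0,0,0.028,0,0,0,1],
)

```text
time_s: 3.82
position: [0.6147, 0.0806, 0.1681]
tool_rot: [[-0.982, 0.191, -0.002], [0.191, 0.982, 0.0], [0.002, -0.0, -1.0]]
ft_force: [-0.1, 1.0, -2.4]
grip_width: 0.0169
```

Call:
jog_arm(
  deltas=[0,0,0.006,0,0,0,1,0,0,0.012,0,0,0,1,0,0,0.018,0,0,0,1,0,0,0.022,0,0,0,1,0,0,0.025,0,0,0,1,0,0,0.025,0,0,0,1],
)

```text
time_s: 4.32
position: [0.615, 0.0805, 0.15]
tool_rot: [[-0.982, 0.191, -0.001], [0.191, 0.982, 0.0], [0.001, -0.0, -1.0]]
ft_force: [-0.0, -0.7, -0.8]
grip_width: 0.0168
```

Call:
jog_arm(
  deltas=[0,0,0.004,0,0,0,1,0,0,0.008,0,0,0,1,0,0,0.01,0,0,0,1,0,0,0.012,0,0,0,1,0,0,0.012,0,0,0,1],
)

```text
time_s: 4.73
position: [0.615, 0.0805, 0.1412]
tool_rot: [[-0.982, 0.191, -0.001], [0.191, 0.982, 0.0], [0.001, -0.0, -1.0]]
ft_force: [-0.6, -0.3, -0.8]
grip_width: 0.0168
```

Call:
jog_arm(
  deltas=[0,0,0.004,0,0,0,1,0,0,0.007,0,0,0,1,0,0,0.009,0,0,0,1,0,0,0.011,0,0,0,1,0,0,0.011,0,0,0,1],
)

```text
time_s: 5.15
position: [0.616, 0.0804, 0.1354]
tool_rot: [[-0.982, 0.191, 0.004], [0.191, 0.982, -0.0], [-0.004, 0.0, -1.0]]
ft_force: [-1.8, 0.8, 12.5]
grip_width: 0.0165
```

Call:
jog_arm(
  deltas=[0,0,0.002,0,0,0,1,0,0,0.002,0,0,0,1,0,0,0.002,0,0,0,1],
)

```text
time_s: 5.4
position: [0.6164, 0.0804, 0.1353]
tool_rot: [[-0.982, 0.191, 0.006], [0.191, 0.982, -0.001], [-0.006, 0.001, -1.0]]
ft_force: [-1.9, 0.3, 20.1]
grip_width: 0.0171
```

Run:
```python
from h import *
d=shot("side","side4"); crop(d,240,200,310,300,6,"s4")
s=env.observe(); print(s["time_s"],s["position"],s["ft_force"],s["wrist_torque"],s["grip_width"])
```

```text
5.45 [0.61636084 0.08038706 0.13527038] [-3.67229553  0.22900648 19.28589939] [-0.05132993  0.89252839  0.03578532] 0.016739514237603313
```

View pics/s4.png

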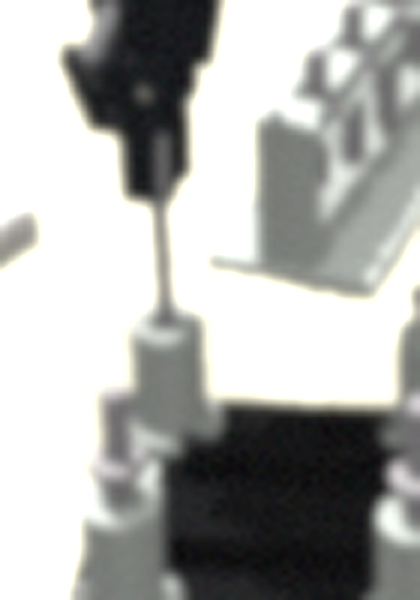

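```bash
python3 - <<'E'
import json
c=json.load(open("cmd.json")); c[2]-=.75*.05; print(c); json.dump(c,open("cmd.json","w"))
E
python3 plan.py .6147 .0808 .262 79; python3 plan.py .4554 .3705 .262 79;  python3 plan.py .4554 .3705 .180 79 -c
```

```text
[0.6146842236144902, 0.08082703924344636, 0.131475, 78.996]
[-0.0, -0.0, -0.174, 0.0, 0.0, -0.0] dist mm 130.5 rows 3.130096013288432
[0.2822, 0.3386, -0.174, 0.0, 0.0, -0.0] dist mm 355.4 rows 8.523102402675834
[0.2822, 0.3386, -0.0647, 0.0, 0.0, -0.0] dist mm 334.1 rows 8.012483994987631
```

Call:
jog_arm(
  deltas=[0,0,-0.01,0,0,0,1,0,0,-0.06,0,0,0,1,0,0,-0.11,0,0,0,1,0,0,-0.174,0,0,0,1,0.2822,0.3386,-0.174,0,0,0,1,0.2822,0.3386,-0.174,0,0,0,1,0.2822,0.3386,-0.174,0,0,0,1,0.2822,0.3386,-0.174,0,0,0,1,0.2822,0.3386,-0.174,0,0,0,1,0.2822,0.3386,-0.174,0,0,0,1,0.2822,0.3386,-0.174,0,0,0,1,0.2822,0.3386,-0.174,0,0,0,1],
)

```text
time_s: 6.45
position: [0.4543, 0.372, 0.2624]
tool_rot: [[-0.982, 0.191, -0.0], [0.191, 0.982, 0.0], [0.0, 0.0, -1.0]]
ft_force: [1.0, 0.4, -0.6]
grip_width: 0.0167
```

Call:
jog_arm(
  deltas=[0,0,0.055,0,0,0,1,0,0,0.1093,0,0,0,1,0,0,0.1093,0,0,0,1,0,0,0.1093,0,0,0,1,0,0,0.1093,0,0,0,1],
)

```text
time_s: 6.87
position: [0.4571, 0.3704, 0.1826]
tool_rot: [[-0.981, 0.192, 0.003], [0.192, 0.981, 0.001], [-0.002, 0.002, -1.0]]
ft_force: [1.0, -0.7, -1.4]
grip_width: 0.0169
```

Run:
```python
from h import *
d=shot("side","side5");t=shot("top","top5"); crop(d,280,270,350,380,6,"s5"); crop(t,100,200,170,260,10,"t5")
s=env.observe(); print(s["time_s"],s["position"],s["ft_force"],s["wrist_torque"],s["grip_width"])
```

```text
6.9667 [0.45720555 0.37035269 0.18301041] [-0.30881512 -0.50560404 -0.88923772] [-0.03801614  0.03161771 -0.0225104 ] 0.016641538298436787
```

View pics/s5.png

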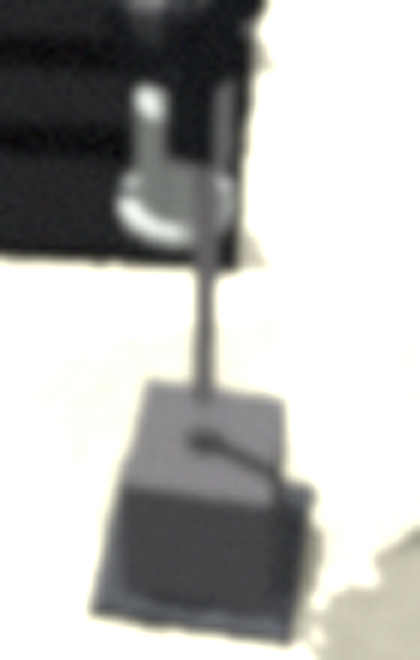

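View pics/t5.png

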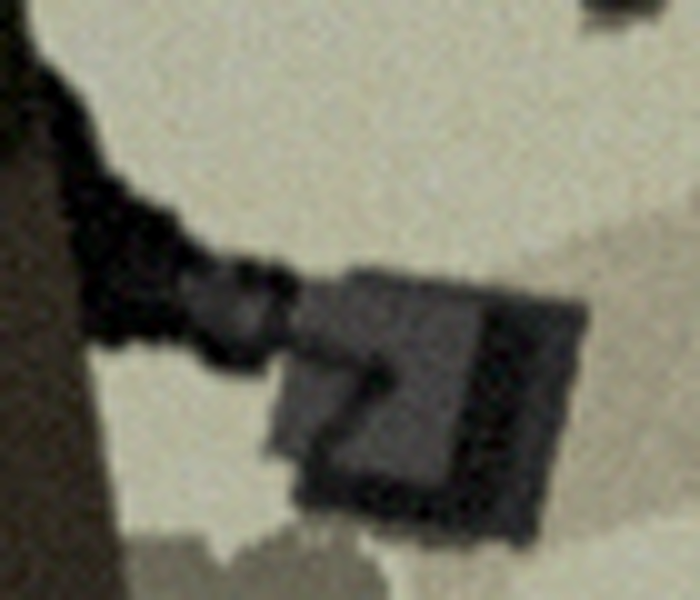

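Call:
jog_arm(
  deltas=[0,0,0,0,0,0,1,0,0,0,0,0,0,1],
)

```text
time_s: 7.13
position: [0.4565, 0.3702, 0.1817]
tool_rot: [[-0.982, 0.191, 0.002], [0.191, 0.982, 0.001], [-0.002, 0.002, -1.0]]
ft_force: [0.1, -0.0, -0.6]
grip_width: 0.0169
```

Run:
```python
from h import *
print(proj("side",[.455,.3705,.055]),proj("side",[.455,.3705,.0735]),proj("side",[.455,.3705,.0705]),proj("side",[.456,.3705,.0705]))
d=cv2.imread("pics/side5.png"); g=cv2.cvtColor(d,6); print(g[332:347,308:321])
```

```text
[313.66285718 342.63911915] [313.81072886 335.91452058] [313.78653689 337.01467257] [313.29322124 336.95706747]
[[172 172 165 146 109  81  80 115 155 175 181 184 186]
 [144 146 141 127 100  77  78 109 147 168 175 179 183]
 [113 114 114 105  87  72  76  97 126 143 153 161 167]
 [ 97  96  97  90  78  72  72  85 102 115 122 131 136]
 [ 93  94  92  88  81  74  75  82  91  95 101 104 107]
 [ 93  93  93  92  86  82  81  85  90  92  93  94  95]
 [ 93  93  93  92  90  88  87  89  92  91  93  92  93]
 [ 93  92  93  92  92  89  89  91  92  92  93  93  93]
 [ 94  92  93  90  88  86  86  88  90  90  92  93  92]
 [ 93  92  88  84  77  75  75  78  83  88  91  94  93]
 [ 93  90  84  74  67  61  62  64  70  81  89  91  93]
 [ 91  91  83  71  58  52  52  54  60  70  79  86  90]
 [ 92  92  86  74  62  55  53  52  55  58  67  74  82]
 [ 92  92  89  84  76  69  66  65  63  61  61  62  68]
 [ 93  94  91  89  85  82  80  82  79  75  69  63  61]]
```

Call:
jog_arm(
  deltas=[0,0,0.007,0,0,0,1,0,0,0.014,0,0,0,1,0,0,0.02,0,0,0,1,0,0,0.026,0,0,0,1,0,0,0.032,0,0,0,1,0,0,0.032,0,0,0,1],
)

```text
time_s: 7.63
position: [0.4555, 0.37, 0.1551]
tool_rot: [[-0.982, 0.191, -0.002], [0.191, 0.982, -0.001], [0.002, -0.001, -1.0]]
ft_force: [-1.3, 0.1, -0.6]
grip_width: 0.0165
```

Call:
jog_arm(
  deltas=[0,0,0.01,0,0,0,1,0,0,0.02,0,0,0,1,0,0,0.03,0,0,0,1,0,0,0.038,0,0,0,1,0,0,0.043,0,0,0,1,0,0,0.046,0,0,0,1,0,0,0.048,0,0,0,1,0,0,0.048,0,0,0,1],
)

```text
time_s: 8.3
position: [0.4559, 0.3702, 0.1201]
tool_rot: [[-0.982, 0.191, -0.0], [0.191, 0.982, -0.0], [0.0, -0.0, -1.0]]
ft_force: [-0.5, 0.9, 0.1]
grip_width: 0.0166
```

Call:
jog_arm(
  deltas=[0,0,0.002,0,0,0,1,0,0,0.002,0,0,0,0.2,0,0,0.002,0,0,0,-0.5,0,0,0.002,0,0,0,-1,0,0,0.002,0,0,0,-1,0,0,0.002,0,0,0,-1,0,0,-0.05,0,0,0,-1,0,0,-0.1,0,0,0,-1,0,0,-0.15,0,0,0,-1,0,0,-0.15,0,0,0,-1],
)

```text
time_s: 9.13
position: [0.4578, 0.3713, 0.2405]
tool_rot: [[-0.982, 0.191, 0.012], [0.191, 0.982, 0.006], [-0.01, 0.008, -1.0]]
ft_force: [-0.1, 0.4, 0.9]
grip_width: 0.0857
```

Run:
```python
from h import *
import json
c=json.load(open("cmd.json")); c[2]=.180-.75*(.032+.048)+.15*.75; json.dump(c,open("cmd.json","w")); print(c)
d=shot("side","side6"); crop(d,240,170,350,380,3,"s6")
s=env.observe(); print(s["time_s"],s["position"],s["ft_force"],s["grip_width"])
```

```text
[0.4553989977093382, 0.37050710726391745, 0.23249999999999998, 78.996]
9.1833 [0.45694776 0.37084983 0.23677173] [-0.2299088  -0.42885495 -0.68180207] 0.085161507287956
```

View pics/s6.png

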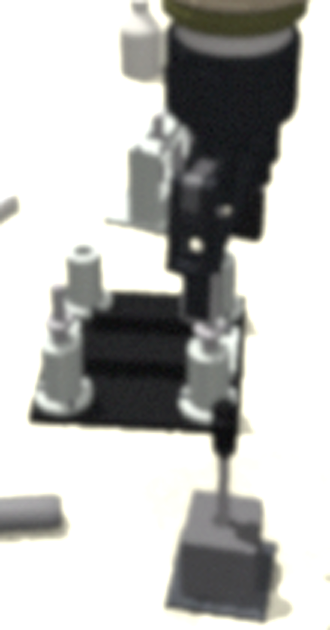

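```bash
python3 plan.py .5543 -.2045 .2 79 -c
python3 - <<'E'
from h import *
for f in("side0","side3","side4"):
    s=cv2.imread(f"pics/{f}.png"); g=cv2.cvtColor(s,6); print(f); print(g[203:220,302:316])
E
```

```text
[-0.2758, -0.7274, 0.0433, 0.0, 0.0, -0.0] dist mm 584.4 rows 14.013310699246905
side0
[[160 153 131 103  84  82  85  85  78  71  70  73  87 126]
 [153 137 112  88  80  75  72  71  67  65  69  73  86 126]
 [137 117  96  89  87  79  69  64  63  65  69  72  86 127]
 [110  98  91  96  93  83  68  64  63  64  68  72  86 128]
 [ 88  87  94 100  94  77  67  62  63  65  70  72  87 128]
 [ 84  89  97  96  85  72  65  64  64  67  69  73  87 128]
 [ 84  91  93  85  77  71  69  67  68  70  72  74  87 128]
 [ 82  85  83  77  78  86  86  79  73  73  72  76  90 128]
 [ 81  76  73  75  89 107 112 102  91  81  77  80  94 126]
 [ 88  73  67  75  98 121 129 123 109  91  83  83  93 114]
 [ 88  72  66  77 101 127 137 131 114  94  84  86  93 101]
 [ 89  72  65  75 101 126 136 128 108  92  87  90  95  99]
 [ 94  74  64  76 100 124 127 116  98  91  92  96  98  99]
 [ 99  76  67  75  97 115 113 100  88  89  95  98 100 100]
 [100  75  65  73  90 100  95  87  85  90  97  99  99 100]
 [ 99  77  67  70  81  86  85  83  87  94  97  98 101 101]
 [102  80  66  66  75  78  80  83  90  96  99 101 102 102]]
side3
[[1
[... 1310 characters left out ...]
1 108 109  96  82  73  72  72  74  78  82  99 143]
 [ 95 102 105  97  86  80  78  76  76  77  80  83  98 143]
 [ 93  95  94  88  89  95  96  90  83  82  83  85 103 144]
 [ 92  86  82  84 100 120 124 114 103  92  88  90 106 141]
 [ 98  81  77  85 109 136 145 137 121 104  92  94 105 128]
 [ 99  81  74  84 114 141 153 146 127 105  96  95 104 114]
 [100  80  73  85 114 141 152 143 121 103  96 101 107 110]
 [106  84  74  85 112 138 144 130 110 103 103 107 110 111]
 [110  86  74  84 109 129 127 111 101 102 107 110 113 111]
 [111  88  74  81 101 112 107  98  96 102 108 110 112 114]
 [112  86  74  79  92  97  95  93  97 104 110 111 113 114]
 [115  89  76  77  86  90  90  93 101 106 111 113 113 115]]
```

Call:
jog_arm(
  deltas=[-0.276,-0.7275,0,0,0,0,0.1,-0.276,-0.7275,0,0,0,0,0.1,-0.276,-0.7275,0,0,0,0,0.1,-0.276,-0.7275,0,0,0,0,0.1,-0.276,-0.7275,0,0,0,0,0.1,-0.276,-0.7275,0,0,0,0,0.1,-0.276,-0.7275,0,0,0,0,0.1],
)

```text
time_s: 9.77
position: [0.5048, 0.0808, 0.2317]
tool_rot: [[-0.982, 0.191, -0.002], [0.191, 0.982, 0.0], [0.002, -0.0, -1.0]]
ft_force: [0.4, 0.9, 0.1]
grip_width: 0.0382
```

Call:
jog_arm(
  deltas=[0,0,0,0,0,0,0.1,0,0,0,0,0,0,0.1],
)

```text
time_s: 9.93
position: [0.5053, 0.0809, 0.2317]
tool_rot: [[-0.981, 0.195, -0.002], [0.195, 0.981, 0.0], [0.002, -0.0, -1.0]]
ft_force: [-0.3, -0.0, 0.5]
grip_width: 0.0382
```

```bash
echo '[0.505,0.0812,0.232,78.996]' > cmd.json; python3 plan.py .5543 -.2045 .2 79 -c
```

```text
[-0.1372, -0.3614, 0.0427, 0.0, 0.0, -0.0] dist mm 291.7 rows 6.9947964718292255
```

Call:
jog_arm(
  deltas=[-0.1372,-0.3614,0,0,0,0,0.1,-0.1372,-0.3614,0,0,0,0,0.1,-0.1372,-0.3614,0,0,0,0,0.1,-0.1372,-0.3614,0.0427,0,0,0,0.1,-0.1372,-0.3614,0.0427,0,0,0,0.1,-0.1372,-0.3614,0.0427,0,0,0,0.1,-0.1372,-0.3614,0.0427,0,0,0,0.1,-0.1372,-0.3614,0.0427,0,0,0,0.1,-0.1372,-0.3614,0.0427,0,0,0,0.1,-0.1372,-0.3614,0.0427,0,0,0,0.1],
)

```text
time_s: 10.77
position: [0.5547, -0.2013, 0.2002]
tool_rot: [[-0.982, 0.19, -0.001], [0.19, 0.982, 0.001], [0.001, 0.001, -1.0]]
ft_force: [-0.2, 0.5, 0.4]
grip_width: 0.0384
```

```bash
python3 - <<'E'
from h import *
d=shot("side","side7");t=shot("top","top7"); crop(d,270,140,340,250,6,"s7"); crop(t,290,160,410,260,6,"t7")
s=env.observe(); print(s["time_s"],s["position"],s["ft_force"],s["grip_width"],s["tool_rot"].round(3))
E
python3 plan.py .5543 -.2045 .125 79
```

```text
10.8667 [ 0.55483749 -0.20090109  0.20105776] [-0.05448478  0.19474082  0.1487533 ] 0.038234198877012564 [[-0.982  0.189  0.   ]
 [ 0.189  0.982  0.   ]
 [-0.     0.    -1.   ]]
[-0.0, 0.0, 0.1, 0.0, 0.0, -0.0] dist mm 75.0 rows 1.7979617774348284
```

View pics/s7.png

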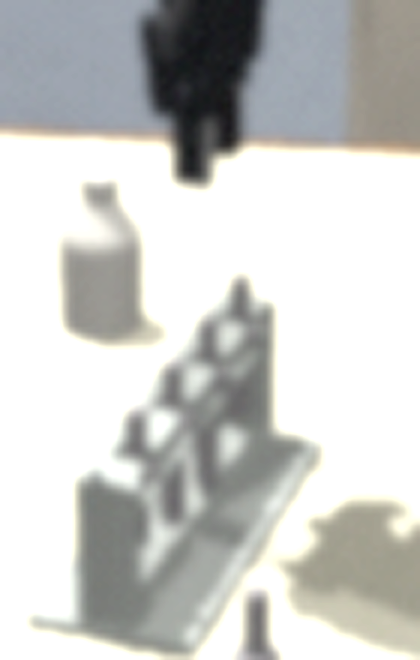

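View pics/t7.png

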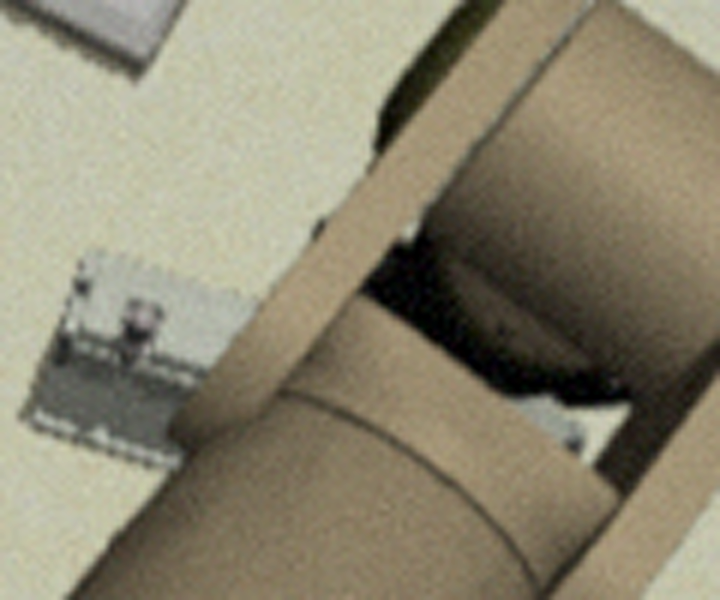

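```bash
echo '[0.5548,-0.2010,0.2005,79]' > cmd.json; python3 plan.py .5543 -.2045 .130 79 -c
```

```text
[-0.0002, -0.0047, 0.094, 0.0, 0.0, -0.0] dist mm 70.6 rows 1.6927721058225356
```

Call:
jog_arm(
  deltas=[0,-0.0047,0.047,0,0,0,0.1,0,-0.0047,0.094,0,0,0,0.1,0,-0.0047,0.094,0,0,0,0.1,0,-0.0047,0.094,0,0,0,0.1,0,-0.0047,0.094,0,0,0,0.1],
)

```text
time_s: 11.28
position: [0.5549, -0.206, 0.1325]
tool_rot: [[-0.982, 0.19, 0.003], [0.19, 0.982, -0.001], [-0.003, -0.001, -1.0]]
ft_force: [1.2, -0.2, -0.2]
grip_width: 0.0385
```

Run:
```python
from h import *
d=shot("side","side8"); crop(d,275,170,330,240,10,"s8")
s=env.observe(); print(s["time_s"],s["position"],s["ft_force"],s["grip_width"])
```

```text
11.3333 [ 0.55501876 -0.20633186  0.13283434] [-0.43504464  0.14637367 -0.18672526] 0.03818887063261529
```

View pics/s8.png

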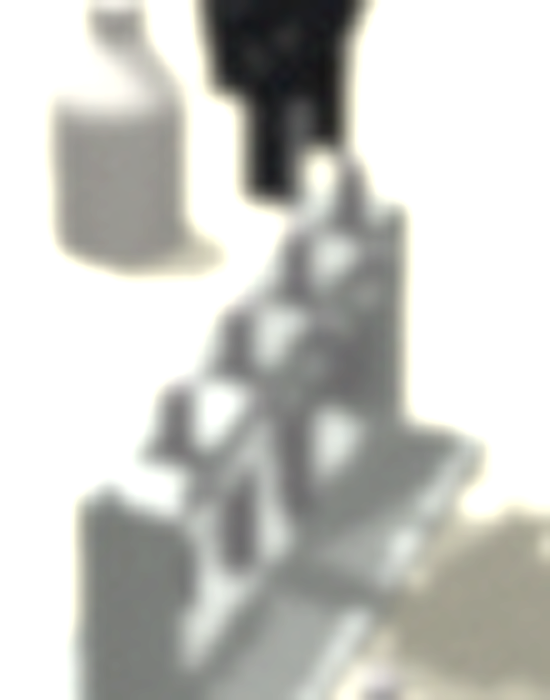

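Run:
```python
from h import *
T=np.array([.555,-.2063]); u=np.array([.191,.982])
for o in(.019,.0335,-.019,-.0335): print(o,proj("side",[*(T+u*o),.137]))
print(proj("side",[*T,.119]),proj("side",[.5543,-.2045,.119]))
d=cv2.imread("pics/side8.png"); g=cv2.cvtColor(d,6); print(g[186:202,297:313])
```

```text
0.019 [301.85444866 188.79230295]
0.0335 [300.32684264 190.64954636]
-0.019 [305.72977982 184.08072604]
-0.0335 [307.16164039 182.3398887 ]
[303.78817388 191.55391866] [303.9287765  191.80534634]
[[208 168 108  55  25  23  42  77 121 162 168 137 115 127 160 197]
 [207 168 109  55  26  21  44  80 129 173 180 144 106 104 141 187]
 [208 170 113  61  34  30  44  80 126 166 170 135  96  92 129 176]
 [210 180 134  93  72  60  63  86 123 155 155 124  89  86 118 158]
 [214 199 172 145 128 118 107 111 133 148 143 113  85  82 110 139]
 [218 214 204 192 183 169 150 138 139 141 126 101  81  81 103 125]
 [216 218 217 215 208 190 163 141 131 124 115  97  85  82  92 106]
 [202 215 219 219 211 184 147 120 112 117 121 116 106  94  90  92]
 [182 208 218 216 199 168 125  99  98 119 137 141 132 113  98  96]
 [169 199 212 204 184 152 112  87  94 123 145 150 139 119  98  92]
 [176 199 203 190 169 142 108  83  93 121 141 142 127 104  88  84]
 [194 199 191 174 157 135 103  83  90 114 126 121 106  89  85  84]
 [206 194 176 159 141 119  94  79  84 103 110 103  91  89  91  91]
 [195 176 155 140 126 109  92  81  81  92  97  92  89  92  96  94]
 [170 148 133 126 126 121 111 100  92  89  92  91  88  89  92  88]
 [139 114 108 119 135 142 137 128 110  97  95  94  90  84  82  81]]
```

Call:
jog_arm(
  deltas=[0,0.0015,0.015,0,0,0,0.1,0,0.0015,0.03,0,0,0,0.1,0,0.0015,0.042,0,0,0,0.1,0,0.0015,0.045,0,0,0,0.1,0,0.0015,0.045,0,0,0,0.1,0,0.0015,0.045,0,0,0,0.1],
)

```text
time_s: 11.83
position: [0.5546, -0.2055, 0.0975]
tool_rot: [[-0.982, 0.191, 0.001], [0.191, 0.982, -0.001], [-0.001, -0.0, -1.0]]
ft_force: [0.5, 0.6, 0.2]
grip_width: 0.0384
```

Run:
```python
from h import *
d=shot("side","side9"); crop(d,275,170,330,240,10,"s9")
s=env.observe(); print(s["time_s"],s["position"],s["ft_force"],s["grip_width"])
```

```text
11.8833 [ 0.55459553 -0.20553184  0.09748474] [ 0.32222522  0.0162302  -0.18019221] 0.038526935255933946
```

View pics/s9.png

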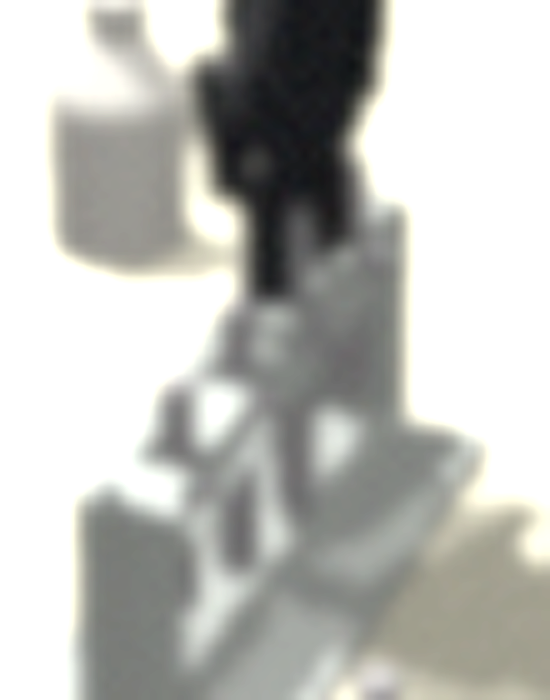

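Call:
jog_arm(
  deltas=[0,0,0,0,0,0,0.55,0,0,0,0,0,0,0.68,0,0,0,0,0,0,0.75,0,0,0,0,0,0,0.75],
  grip_force=30,
)

```text
time_s: 12.22
position: [0.5544, -0.205, 0.097]
tool_rot: [[-0.982, 0.191, 0.001], [0.191, 0.982, 0.0], [-0.001, 0.001, -1.0]]
ft_force: [0.4, 3.1, 2.5]
grip_width: 0.011
```

Call:
jog_arm(
  deltas=[0,0.0008,0,0,0,0,1,0,0.0008,0,0,0,0,1,0,0.0008,0,0,0,0,1,0,0.0008,0,0,0,0,1],
)

```text
time_s: 12.55
position: [0.5545, -0.2048, 0.0969]
tool_rot: [[-0.982, 0.191, 0.001], [0.191, 0.982, -0.0], [-0.001, -0.0, -1.0]]
ft_force: [-0.1, 2.5, 5.6]
grip_width: 0.0107
```

Call:
jog_arm(
  deltas=[0,0.0005,-0.0012,0,0,0,1,0.006,0.0005,-0.0012,0,0,0,1,0.012,0.0005,-0.0012,0,0,0,1,0.018,0.0005,-0.0012,0,0,0,1],
  grip_force=50,
)

```text
time_s: 12.88
position: [0.5404, -0.2017, 0.0971]
tool_rot: [[-0.982, 0.191, -0.001], [0.191, 0.982, 0.0], [0.001, 0.0, -1.0]]
ft_force: [0.1, -0.5, -1.8]
grip_width: 0.0097
```

Call:
jog_arm(
  deltas=[0.008,0,0,0,0,0,1,0.016,0,0,0,0,0,1,0.024,0,0,0,0,0,1,0.029,0,0,0,0,0,1,0.029,0,0,0,0,0,1,0.029,0,0,0,0,0,1],
)

```text
time_s: 13.38
position: [0.5197, -0.1977, 0.0976]
tool_rot: [[-0.982, 0.191, 0.0], [0.191, 0.982, -0.0], [-0.0, -0.0, -1.0]]
ft_force: [0.0, -0.2, -1.1]
grip_width: 0.0101
```

Run:
```python
from h import *
d=shot("side","side10"); crop(d,275,170,345,250,9,"s10")
s=env.observe(); print(s["time_s"],s["position"],s["ft_force"],s["wrist_torque"],s["grip_width"])
```

```text
13.4333 [ 0.5198764  -0.19775475  0.09755852] [-0.29006007  0.71842287 -1.57583553] [ 0.00522487 -0.01008867  0.0093878 ] 0.009830670484029263
```

View pics/s10.png

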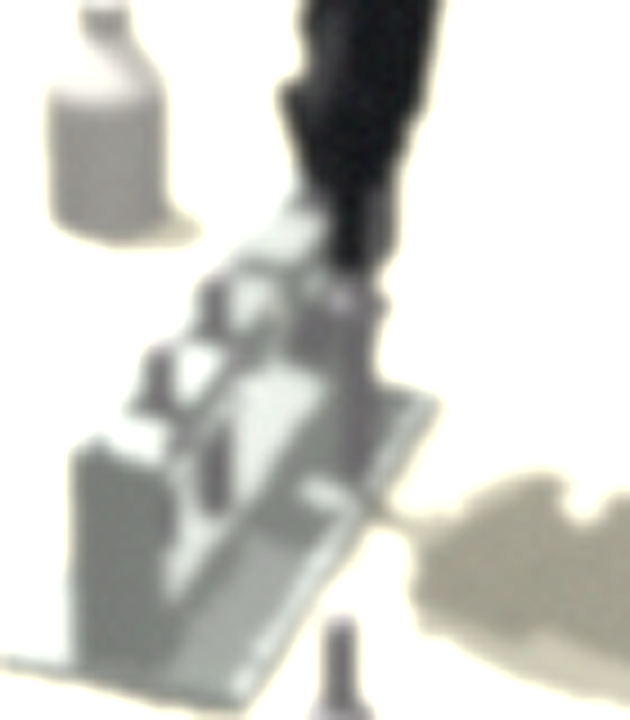

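Run:
```python
from h import *
d=cv2.imread("pics/side10.png"); g=cv2.cvtColor(d,6); print(g[196:228,308:320])
p=np.array([.5198,-.1977]); a=np.linspace(0,6.28,60)
ring=lambda r,z:np.array([proj("side",[p[0]+r*np.cos(t),p[1]+r*np.sin(t),z]) for t in a])
print("col",ring(.007,.03)[:,0].mean(),"shoulder top/bot edge",ring(.012,.0855)[:,1].min(),ring(.012,.0805)[:,1].max(),{k:round(max(ring(.004,z)[:,1].max(),ring(.007,z+.003)[:,1].max()),2) for k,z in((1,.0405),(2,.0315),(3,.0225),(4,.0135))})
```

```text
[[151 134 104  67  38  22  25  37  54  62  93 151]
 [140 116  89  59  34  23  22  39  56  68 105 162]
 [120 100  80  59  35  24  25  40  62  88 133 181]
 [100  94  85  68  48  37  36  48  76 119 167 202]
 [ 95  99  99  83  67  58  56  62  96 146 191 214]
 [ 97 109 105  93  84  78  71  73 107 155 195 215]
 [ 95 103  99  96 100  93  79  77  99 139 178 207]
 [ 88  89  88  93 105  99  85  78  85 114 157 198]
 [ 83  77  78  84  94  90  81  77  85 111 157 199]
 [ 79  73  72  75  78  77  75  77  93 132 176 208]
 [ 75  71  71  71  73  72  71  76 104 151 195 215]
 [ 73  71  71  72  74  71  70  76 112 164 203 219]
 [ 74  71  71  74  74  70  69  80 120 175 208 219]
 [ 81  77  75  77  76  71  70  81 126 183 212 219]
 [ 98  89  83  81  79  73  70  80 125 180 211 219]
 [128 115 101  90  82  75  71  79 114 163 192 202]
 [149 138 121 101  86  76  72  74  96 130 151 164]
 [156 147 128 104  88  76  71  72  81  98 109 120]
 [156 144 120  99  83  77  70  71  74  83  91  98]
 [148 131 109  92  84  75  72  72  74  83  93 102]
 [132 112  97  88  82  76  72  72  77  85  98 115]
 [114  98  91  87  83  75  71  73  79  87 102 118]
 [101  92  89  87  83  75  72  73  80  91 109 120]
 [ 94  90  88  87  81  75  71  72  83 103 119 121]
 [ 90  89  88  86  81  74  71  74  93 117 126 123]
 [ 89  90  88  86  82  75  72  78  99 122 124 126]
 [ 94 101 102  96  87  79  76  89 107 120 121 136]
 [106 122 125 117 105  92  86  97 114 120 131 156]
 [115 134 142 140 130 114  99 100 109 122 148 173]
 [108 124 137 143 139 128 113 100 102 121 154 178]
 [ 95 104 118 123 128 128 122 107 101 115 143 167]
 [ 89  93  98 105 117 125 121 112 114 119 130 146]]
col 313.9600909352787 shoulder top/bot edge 201.1618130983005 205.93834444628322 {1: np.float64(215.79), 2: np.float64(218.22), 3: np.float64(220.63), 4: np.float64(223.03)}
```

Call:
jog_arm(
  deltas=[0.03,0,-0.06,0,0,0,1,0.06,0,-0.1,0,0,0,1,0.08,0,-0.12,0,0,0,1,0.08,0,-0.12,0,0,0,1,0.08,0,-0.12,0,0,0,1],
)

```text
time_s: 13.85
position: [0.4611, -0.1864, 0.1883]
tool_rot: [[-0.982, 0.191, 0.002], [0.191, 0.982, -0.001], [-0.002, -0.001, -1.0]]
ft_force: [1.1, -1.2, -2.0]
grip_width: 0.0101
```

Run:
```python
from h import *
d=shot("side","side11"); crop(d,285,130,375,240,6,"s11")
s=env.observe(); print(s["time_s"],s["position"],s["ft_force"],s["wrist_torque"],s["grip_width"])
p=s["position"]; dz=p[2]-.0969; a=np.linspace(0,6.28,60)
ring=lambda r,z:np.array([proj("side",[p[0]+r*np.cos(t),p[1]+r*np.sin(t),z+dz]) for t in a])
print("col",ring(.007,.03)[:,0].mean(),"shoulder top/bot edge",ring(.012,.085)[:,1].min(),ring(.012,.08)[:,1].max(),{k:round(max(ring(.004,z)[:,1].max(),ring(.007,z+.003)[:,1].max()),2) for k,z in((1,.04),(2,.031),(3,.022),(4,.013))})
```

```text
13.9 [ 0.46112632 -0.18627533  0.18715749] [-0.76995969  0.15687638 -1.90581104] [-0.03370001  0.02245757  0.00716916] 0.00986247200423198
col 332.7758023440445 shoulder top/bot edge 177.8711849588376 182.54112375958962 {1: np.float64(193.35), 2: np.float64(195.97), 3: np.float64(198.57), 4: np.float64(201.16)}
```

View pics/s11.png

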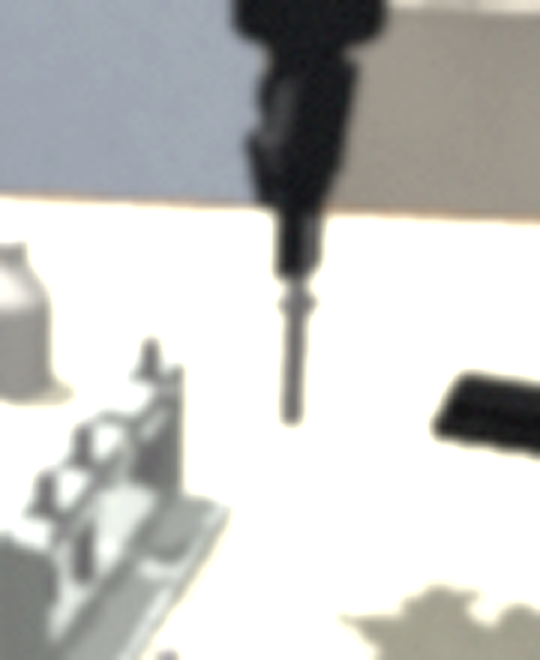

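Run:
```python
from h import *
d=cv2.imread("pics/side11.png"); g=cv2.cvtColor(d,6); print(g[176:204,329:339])
crop(d,285,185,325,240,14,"s11b")
```

```text
[[204 171 130  98  74  65  83 125 171 204]
 [212 195 169 133  97  80  98 142 186 211]
 [216 204 179 142 102  81  94 134 176 204]
 [213 196 166 128  95  78  83 110 147 185]
 [209 184 146 109  87  76  78  94 132 177]
 [210 187 151 110  84  75  82 106 149 188]
 [215 202 173 129  88  76  92 133 174 204]
 [217 210 189 139  92  76 104 152 193 213]
 [217 211 187 138  92  78 110 161 199 215]
 [217 211 183 133  89  78 111 163 200 214]
 [217 210 181 131  87  78 110 162 199 214]
 [217 210 180 131  88  79 111 163 199 214]
 [218 210 180 132  87  80 113 166 201 214]
 [219 211 179 129  87  80 119 174 205 215]
 [220 209 174 124  86  80 125 180 210 218]
 [219 208 170 120  84  82 127 184 213 219]
 [219 207 169 118  82  84 129 186 214 219]
 [218 205 168 118  84  87 132 187 214 219]
 [217 204 166 116  83  88 135 188 214 220]
 [217 204 162 112  81  89 136 188 215 219]
 [217 202 158 107  79  90 137 190 214 218]
 [217 203 157 107  79  89 137 189 213 219]
 [217 202 158 107  79  91 137 189 214 220]
 [217 203 162 112  87 102 148 193 215 219]
 [217 207 175 140 122 133 167 200 216 220]
 [219 214 200 181 171 177 194 210 218 219]
 [219 218 214 209 206 207 213 217 219 219]
 [220 219 219 218 217 216 218 219 219 220]]
```

View pics/s11b.png

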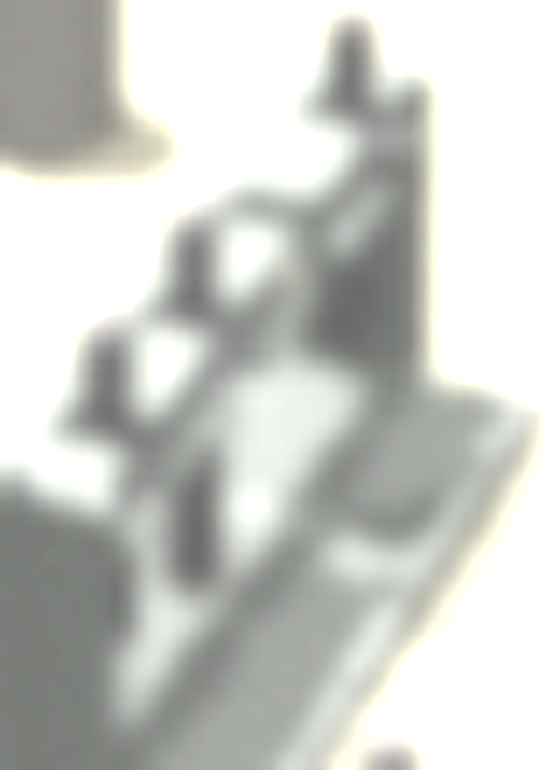

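Run:
```python
from h import *
a=np.linspace(0,6.28,60); d=cv2.imread("pics/side11.png"); g=cv2.cvtColor(d,6)
for n,p in dict(A=(.5758,-.0948),B=(.5651,-.1498),C=(.5545,-.2048),D=(.5438,-.2598)).items():
    ring=lambda r,z:np.array([proj("side",[p[0]+r*np.cos(t),p[1]+r*np.sin(t),z]) for t in a])
    print(n,"col",ring(.007,.03)[:,0].mean().round(2),"headtop",ring(.006,.119)[:,1].min().round(2),{k:round(max(ring(.004,z)[:,1].max(),ring(.007,z+.003)[:,1].max()),2) for k,z in((1,.04),(2,.031),(3,.022),(4,.013))})
print(g[216:232,294:304]); print(g[200:216,302:316]);print(g[218:238,288:300])
```

```text
A col 291.95 headtop 206.07 {1: np.float64(230.59), 2: np.float64(233.12), 3: np.float64(235.63), 4: np.float64(238.13)}
B col 298.05 headtop 198.25 {1: np.float64(222.09), 2: np.float64(224.56), 3: np.float64(227.02), 4: np.float64(229.46)}
C col 303.72 headtop 190.96 {1: np.float64(214.17), 2: np.float64(216.58), 3: np.float64(218.98), 4: np.float64(221.36)}
D col 309.04 headtop 184.16 {1: np.float64(206.75), 2: np.float64(209.11), 3: np.float64(211.46), 4: np.float64(213.79)}
[[ 90  89  94 101 112 118 124 142 156 161]
 [103  93  96 105 108 104 113 141 156 161]
 [106  96  99 103  99  91 106 138 158 161]
 [103 101 101  97  86  82 105 142 161 165]
 [109 117 112  94  79  78 107 148 169 171]
 [122 128 119  96  77  78 109 151 172 173]
 [127 132 119  95  76  76 106 145 164 162]
 [123 130 117  94  76  76 102 137 152 147]
 [111 128 120  94  75  76 100 130 140 129]
 [103 127 122  95  78  78  97 121 123 110]
 [103 129 130 109  92  90 102 110 104  96]
 [104 134 143 131 116 112 111 106  95  92]
 [105 139 152 147 138 126 115 102  95  95]
 [107 140 155 152 142 124 108  97  99 103]
 [118 144 153 
[... 1338 characters left out ...]
 83  84  93 111 128 120  94  75  76]
 [ 82  83  83  83  83  85 103 127 122  95  78  78]
 [ 83  83  84  84  80  82 103 129 130 109  92  90]
 [ 84  83  83  83  81  81 104 134 143 131 116 112]
 [ 83  83  82  84  81  82 105 139 152 147 138 126]
 [ 83  83  83  84  83  85 107 140 155 152 142 124]
 [ 83  84  83  85  87  96 118 144 153 146 128 110]
 [ 81  83  84  84  92 109 133 147 148 132 110  96]
 [ 82  84  84  85  96 118 139 149 141 118  98  91]
 [ 83  82  84  85  95 119 139 141 127 106  93  90]
 [ 83  84  82  86  96 117 131 128 110  96  91  94]
 [ 82  84  84  85  94 113 123 114  98  91  94 101]
 [ 83  83  84  85  92 103 109 101  93  94  99 106]
 [ 83  83  83  84  88  93  95  93  94  97 105 110]]
```

Call:
jog_arm(
  deltas=[-0.02,0,0.02,0,0,0,1,-0.05,0,0.06,0,0,0,1,-0.075,0,0.1,0,0,0,1,-0.08,0,0.1193,0,0,0,1,-0.08,0,0.1193,0,0,0,1,-0.08,0,0.1193,0,0,0,1,-0.08,0,0.1193,0,0,0,1],
)

```text
time_s: 14.48
position: [0.5198, -0.1976, 0.098]
tool_rot: [[-0.982, 0.191, -0.0], [0.191, 0.982, 0.0], [0.0, 0.0, -1.0]]
ft_force: [-0.4, 0.1, -0.9]
grip_width: 0.0098
```

Call:
jog_arm(
  deltas=[-0.006,0,0,0,0,0,1,-0.012,0,0,0,0,0,1,-0.018,0,0,0,0,0,1,-0.024,0,0,0,0,0,1,-0.03,0,0,0,0,0,1],
)

```text
time_s: 14.9
position: [0.5424, -0.2021, 0.0983]
tool_rot: [[-0.982, 0.191, 0.001], [0.191, 0.982, -0.0], [-0.001, -0.0, -1.0]]
ft_force: [-1.0, -0.2, -2.0]
grip_width: 0.0096
```

Call:
jog_arm(
  deltas=[-0.006,0,0,0,0,0,1,-0.012,0,0,0,0,0,1,-0.016,0,0,0,0,0,1,-0.016,0,0,0,0,0,1,-0.016,0,0.0017,0,0,0,1,-0.016,0,0.0017,0,0,0,1],
)

```text
time_s: 15.4
position: [0.5535, -0.2042, 0.0965]
tool_rot: [[-0.982, 0.191, -0.0], [0.191, 0.982, 0.0], [0.0, 0.0, -1.0]]
ft_force: [0.5, 0.2, -1.1]
grip_width: 0.0099
```

Call:
jog_arm(
  deltas=[-0.0014,0,0.0008,0,0,0,1,-0.0014,0,0.0008,0,0,0,1,-0.0014,0,0.0008,0,0,0,1],
)

```text
time_s: 15.65
position: [0.5544, -0.2044, 0.0964]
tool_rot: [[-0.982, 0.191, -0.0], [0.191, 0.982, -0.0], [0.0, -0.0, -1.0]]
ft_force: [-1.6, 0.5, 3.6]
grip_width: 0.0098
```

Call:
jog_arm(
  deltas=[0,0,0,0,0,0,0.6,0,0,0,0,0,0,0.1,0,0,0,0,0,0,0.1,0,0,0,0,0,0,0.1,0,0,-0.03,0,0,0,0.1,0,0,-0.05,0,0,0,0.1,0,0.0747,-0.05,0,0,0,0.1,0,0.0747,-0.05,0,0,0,0.1,0,0.0747,-0.05,0,0,0,0.1,0,0.0747,-0.05,0,0,0,0.1],
)

```text
time_s: 16.48
position: [0.5654, -0.1488, 0.1334]
tool_rot: [[-0.982, 0.189, -0.0], [0.189, 0.982, -0.0], [0.0, -0.0, -1.0]]
ft_force: [0.0, -0.1, -0.1]
grip_width: 0.0385
```

Run:
```python
from h import *
d=shot("side","side12"); crop(d,275,170,330,240,10,"s12")
s=env.observe(); print(s["time_s"],s["position"],s["ft_force"],s["grip_width"])
```

```text
16.5333 [ 0.56532496 -0.1495822   0.13334978] [-0.74232448  0.12497282  0.1131568 ] 0.03883091391424398
```

View pics/s12.png

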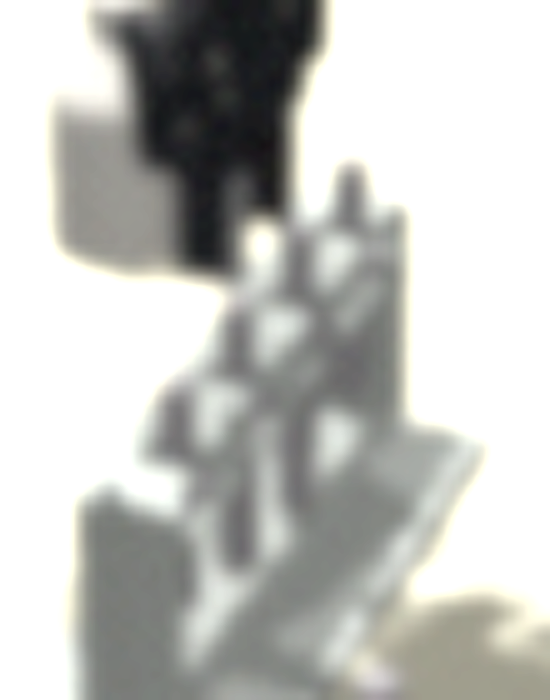

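Post C, which measured as the longest, is hanging in its slot again. The gripper is now over post B, which my re-measurement identifies as post_3.

Call:
jog_arm(
  deltas=[0,0,0.015,0,0,0,0.1,0,0,0.03,0,0,0,0.1,0,0,0.042,0,0,0,0.1,0,0,0.0485,0,0,0,0.1,0,0,0.0485,0,0,0,0.1,0,0,0.0485,0,0,0,0.55,0,0,0.0485,0,0,0,0.68,0,0,0.0485,0,0,0,0.75,0,0,0.0485,0,0,0,0.75],
  grip_force=30,
)

```text
time_s: 17.28
position: [0.5656, -0.1495, 0.0977]
tool_rot: [[-0.982, 0.191, 0.001], [0.191, 0.982, -0.0], [-0.001, -0.0, -1.0]]
ft_force: [0.6, 0.1, -0.5]
grip_width: 0.0109
```

Centred with no side force. I'll grip, then slide out.

Call:
jog_arm(
  deltas=[0,0,0,0,0,0,1,0,0,0,0,0,0,1,0,0,-0.0012,0,0,0,1,0.006,0,-0.0012,0,0,0,1,0.012,0,-0.0012,0,0,0,1,0.018,0,-0.0012,0,0,0,1],
  grip_force=50,
)

```text
time_s: 17.78
position: [0.5514, -0.1466, 0.0979]
tool_rot: [[-0.982, 0.191, -0.001], [0.191, 0.982, 0.0], [0.001, 0.0, -1.0]]
ft_force: [-0.7, 0.8, -1.8]
grip_width: 0.0101
```

Call:
jog_arm(
  deltas=[0.008,0,0,0,0,0,1,0.016,0,0,0,0,0,1,0.024,0,0,0,0,0,1,0.029,0,0,0,0,0,1,0.029,0,0,0,0,0,1,0.029,0,0,0,0,0,1],
)

```text
time_s: 18.28
position: [0.5307, -0.1428, 0.0983]
tool_rot: [[-0.982, 0.191, 0.0], [0.191, 0.982, -0.0], [-0.0, -0.0, -1.0]]
ft_force: [0.1, -0.4, -0.8]
grip_width: 0.0098
```

Call:
jog_arm(
  deltas=[0.03,0,-0.06,0,0,0,1,0.06,0,-0.1,0,0,0,1,0.08,0,-0.15,0,0,0,1,0.08,0,-0.15,0,0,0,1,0.08,0,-0.15,0,0,0,1],
)

```text
time_s: 18.7
position: [0.4723, -0.1316, 0.2129]
tool_rot: [[-0.982, 0.191, 0.005], [0.191, 0.982, -0.003], [-0.005, -0.002, -1.0]]
ft_force: [0.7, -0.1, -1.8]
grip_width: 0.0102
```

```bash
python3 - <<'E'
from h import *
d=shot("side","side13"); crop(d,265,130,365,240,6,"s13")
s=env.observe(); print(s["time_s"],s["position"],s["ft_force"],s["wrist_torque"],s["grip_width"])
p=s["position"]; dz=p[2]-.0976; a=np.linspace(0,6.28,60)
ring=lambda r,z:np.array([proj("side",[p[0]+r*np.cos(t),p[1]+r*np.sin(t),z+dz]) for t in a])
c=ring(.007,.03)[:,0].mean()
print("col",c,"shoulder top/bot edge",ring(.012,.085)[:,1].min(),ring(.012,.08)[:,1].max(),{k:round(max(ring(.004,z)[:,1].max(),ring(.007,z+.003)[:,1].max()),2) for k,z in((1,.04),(2,.031),(3,.022),(4,.013))})
g=cv2.cvtColor(d,6); print(g[172:206,int(c)-4:int(c)+6])
E
echo
```

```text
18.75 [ 0.47205139 -0.13135899  0.21103534] [-0.09248942 -0.430912   -1.28448032] [ 0.0262665  -0.00350058 -0.03336478] 0.009628003182804004
col 327.9792592679463 shoulder top/bot edge 177.75670808887924 182.64433667206703 {1: np.float64(193.94), 2: np.float64(196.68), 3: np.float64(199.41), 4: np.float64(202.11)}
[[206 177 123  65  28  19  23  39  57  68]
 [205 178 124  67  30  22  25  43  61  87]
 [206 181 131  78  48  37  35  49  78 118]
 [209 191 152 113  87  67  55  66 102 150]
 [210 202 182 157 127  95  72  78 119 170]
 [212 209 199 178 148 109  81  83 122 170]
 [213 209 195 172 142 106  80  79 108 149]
 [212 205 181 152 123  97  78  74  89 123]
 [213 204 178 142 109  87  77  75  87 117]
 [212 207 189 156 115  83  73  76  99 140]
 [213 211 203 177 129  85  71  80 117 166]
 [213 213 210 189 140  91  71  84 129 180]
 [214 215 212 193 145  93  72  85 132 183]
 [216 215 211 193 145  93  74  87 134 184]
 [215 215 211 193 145  93  74  91 138 185]
 [214 215 211 190 142  92  75  95 143 187]
 [215 214 209 185 137  90  75  96 143 188]
 [216 215 207 180 133  88  74  96 144 188]
 [217 215 207 180 131  88  75  98 147 189]
 [217 216 209 180 132  88  76 103 153 193]
 [217 216 210 181 133  89  77 107 158 196]
 [218 217 210 181 131  88  76 108 160 198]
 [218 216 208 178 129  86  78 109 161 199]
 [218 216 206 172 124  85  77 110 162 199]
 [217 214 203 170 121  83  79 113 166 202]
 [217 215 204 173 128  92  89 126 175 205]
 [216 215 209 188 154 126 125 152 189 208]
 [216 215 213 205 187 172 173 187 203 211]
 [215 216 216 213 208 204 203 208 212 214]
 [215 216 216 216 215 213 214 216 216 215]
 [215 216 216 217 216 216 217 217 217 216]
 [215 215 217 217 217 217 217 217 216 216]
 [216 217 217 218 218 218 218 217 217 216]
 [218 217 217 218 219 218 218 217 217 216]]
```

View pics/s13.png

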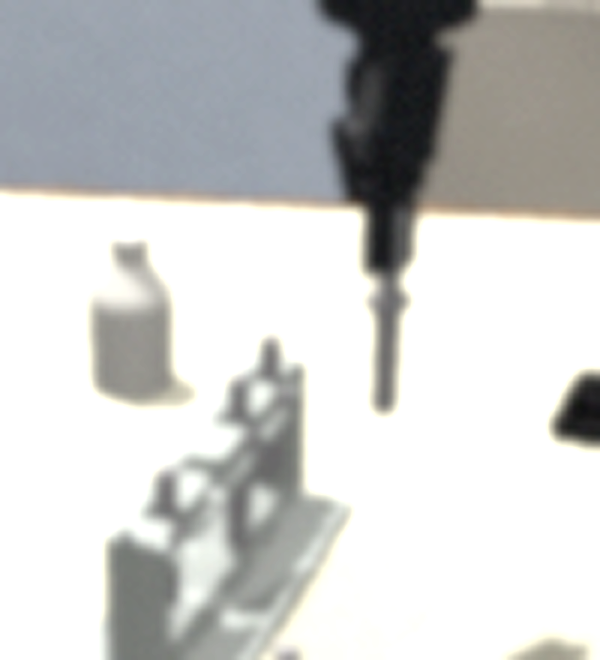

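```bash
echo '[0.4722,-0.1313,0.2110,79]' > cmd.json; python3 plan.py .6153 .0806 .225 79 -c
```

```text
[-0.1334, 0.3137, -0.0187, 0.0, 0.0, -0.0] dist mm 256.1 rows 6.1409254221914225
```

Call:
jog_arm(
  deltas=[-0.1334,0.3137,-0.0187,0,0,0,1,-0.1334,0.3137,-0.0187,0,0,0,1,-0.1334,0.3137,-0.0187,0,0,0,1,-0.1334,0.3137,-0.0187,0,0,0,1,-0.1334,0.3137,-0.0187,0,0,0,1,-0.1334,0.3137,-0.0187,0,0,0,1,-0.1334,0.3137,-0.0187,0,0,0,1,-0.1334,0.3137,-0.0187,0,0,0,1,-0.1334,0.3137,-0.0187,0,0,0,1,-0.1334,0.3137,-0.0187,0,0,0,1,-0.1334,0.3137,-0.0187,0,0,0,1,-0.1334,0.3137,-0.0187,0,0,0,1],
)

```text
time_s: 19.75
position: [0.6147, 0.0795, 0.2247]
tool_rot: [[-0.981, 0.193, -0.0], [0.193, 0.981, -0.0], [0.0, -0.0, -1.0]]
ft_force: [-0.1, 0.1, -1.0]
grip_width: 0.0101
```

Call:
jog_arm(
  deltas=[-0.0005,0.0016,0.05,0,0,0,1,-0.0005,0.0016,0.08,0,0,0,1,-0.0005,0.0016,0.1,0,0,0,1,-0.0005,0.0016,0.1,0,0,0,1,-0.0005,0.0016,0.1,0,0,0,1,-0.0005,0.0016,0.1,0,0,0,1],
)

```text
time_s: 20.25
position: [0.6162, 0.0813, 0.1512]
tool_rot: [[-0.982, 0.191, 0.002], [0.191, 0.982, -0.0], [-0.002, 0.0, -1.0]]
ft_force: [-0.1, 0.3, -0.7]
grip_width: 0.0101
```

Run:
```python
from h import *
d=shot("side","side14"); crop(d,240,200,310,290,8,"s14")
s=env.observe(); print(s["time_s"],s["position"],s["ft_force"],s["wrist_torque"],s["grip_width"])
p=s["position"]; print(proj("side",[p[0],p[1],p[2]-.0756]),proj("side",[p[0],p[1],.068]))
g=cv2.cvtColor(d,6); print(g[242:262,259:278])
```

```text
20.3 [0.61622484 0.08138253 0.15134526] [ 0.89182748 -0.96805382 -1.44101342] [-0.01923636  0.03104524  0.01781996] 0.009875624992432408
[266.28894833 250.3301936 ] [266.4005265  252.75337104]
[[221 220 220 219 205 161 108  78  74  98 147 194 216 218 211 189 168 165
  173]
 [221 221 222 220 207 161 108  78  74  98 147 194 215 218 207 177 147 139
  144]
 [222 222 222 221 208 164 111  79  75  97 145 193 215 218 212 187 159 144
  142]
 [222 222 223 221 210 169 116  81  74  93 141 192 216 219 217 206 192 184
  182]
 [222 222 222 221 211 173 121  84  73  90 138 190 215 219 219 217 215 213
  212]
 [222 222 222 221 210 173 122  84  74  88 136 189 214 219 220 220 220 220
  220]
 [222 221 221 220 210 173 121  83  73  88 135 189 215 219 220 220 220 220
  220]
 [221 222 221 219 208 171 122  84  74  87 133 185 213 219 221 221 220 220
  220]
 [221 221 220 217 203 170 124  88  76  89 129 174 200 213 219 220 220 220
  220]
 [219 218 215 206 190 162 126  92  81  92 122 156 177 193 207 215 217 217
  219]
 [211 207 201 188 171 150 119  92  83  89 110 133 149 164 182 197 204 208
  213]
 [202 196 186 173 159 140 112  92  86  86  94 107 121 131 154 180 193 198
  203]
 [198 190 177 163 155 143 123 110 105 100  93  93  95 104 131 168 189 195
  198]
 [195 186 167 149 147 145 138 133 131 122 107  94  88  91 121 164 188 196
  197]
 [194 183 158 133 125 129 134 137 136 129 112  96  86  87 118 163 189 196
  197]
 [194 183 155 119 102 105 112 116 117 112 102  90  83  85 118 164 189 195
  196]
 [194 185 157 118  93  87  90  92  92  92  88  85  81  85 118 166 189 194
  195]
 [196 188 161 123  92  83  83  83  84  83  83  82  81  85 116 161 189 195
  196]
 [195 188 165 125  93  82  80  82  82  84  84  80  80  82 111 155 184 193
  194]
 [195 187 165 126  92  82  81  81  82  83  83  81  79  82 107 150 180 192
  194]]
```

View pics/s14.png

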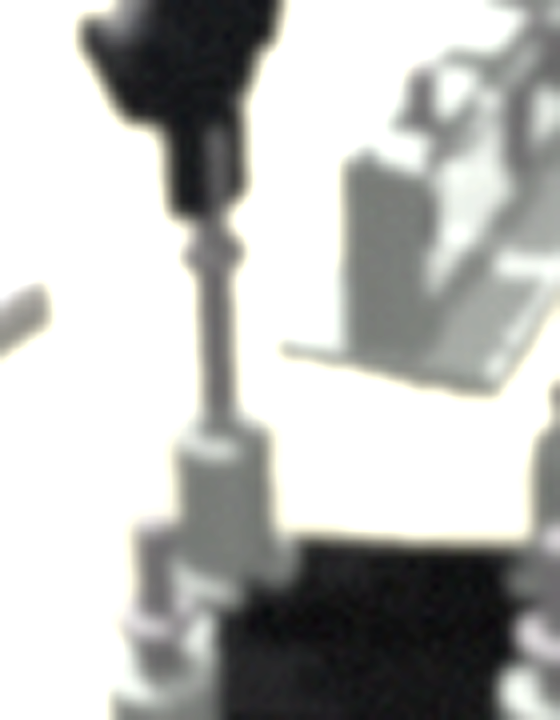

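Call:
jog_arm(
  deltas=[0.0007,0,0.004,0,0,0,1,0.0007,0,0.008,0,0,0,1,0.0007,0,0.011,0,0,0,1,0.0007,0,0.014,0,0,0,1,0.0007,0,0.014,0,0,0,1],
)

```text
time_s: 20.72
position: [0.6149, 0.0818, 0.1386]
tool_rot: [[-0.982, 0.191, -0.001], [0.191, 0.982, 0.0], [0.001, -0.0, -1.0]]
ft_force: [-0.2, 0.0, -0.3]
grip_width: 0.0095
```

Call:
jog_arm(
  deltas=[0,0,0.005,0,0,0,1,0,0,0.01,0,0,0,1,0,0,0.016,0,0,0,1,0,0,0.022,0,0,0,1,0,0,0.028,0,0,0,1,0,0,0.034,0,0,0,1,0,0,0.034,0,0,0,1],
)

```text
time_s: 21.3
position: [0.6147, 0.0818, 0.1125]
tool_rot: [[-0.982, 0.191, -0.002], [0.191, 0.982, 0.0], [0.002, -0.0, -1.0]]
ft_force: [-0.5, -0.7, -1.2]
grip_width: 0.0099
```

Call:
jog_arm(
  deltas=[0,0,0.004,0,0,0,1,0,0,0.008,0,0,0,1,0,0,0.012,0,0,0,1,0,0,0.015,0,0,0,1,0,0,0.017,0,0,0,1,0,0,0.018,0,0,0,1,0,0,0.018,0,0,0,1],
)

```text
time_s: 21.88
position: [0.6158, 0.0817, 0.1016]
tool_rot: [[-0.982, 0.191, 0.003], [0.191, 0.982, -0.0], [-0.003, 0.0, -1.0]]
ft_force: [-1.8, -0.3, 8.3]
grip_width: 0.0097
```

Call:
jog_arm(
  deltas=[0,0,-0.0015,0,0,0,1,0,0,-0.0015,0,0,0,0.7,0,0,-0.0015,0,0,0,0.3,0,0,-0.0015,0,0,0,0.1,0,0,-0.0015,0,0,0,0.1,0,0,-0.0015,0,0,0,0.1,0,0,-0.03,0,0,0,0.1,0,0,-0.07,0,0,0,0.1,0,0,-0.12,0,0,0,0.1,0,0,-0.17,0,0,0,0.1,0,0,-0.17,0,0,0,0.1],
)

```text
time_s: 22.8
position: [0.6173, 0.0818, 0.2356]
tool_rot: [[-0.982, 0.191, 0.013], [0.191, 0.982, -0.001], [-0.013, 0.002, -1.0]]
ft_force: [0.5, 0.8, 0.7]
grip_width: 0.0384
```

```bash
echo '[0.6152,0.0815,0.228,79]' > cmd.json; python3 plan.py .42 -.05 .26 79; python3 -c "
from h import *
s=env.observe(); print(s['time_s'],s['position'],s['ft_force'])"
```

```text
[0.222, -0.2218, -0.0427, 0.0, 0.0, -0.0] dist mm 237.5 rows 5.6961019435284665
22.8 [0.61726178 0.08178215 0.23560111] [0.53863495 0.79855086 0.734154  ]
```

Call:
jog_arm(
  deltas=[0.36,-0.18,-0.04,0,0,0,0.1,0.36,-0.18,-0.04,0,0,0,0.1,0.36,-0.18,-0.04,0,0,0,0.1,0.36,-0.18,-0.04,0,0,0,0.1,0.36,-0.18,-0.04,0,0,0,0.1,0.36,-0.18,-0.04,0,0,0,0.1,0.36,-0.18,-0.04,0,0,0,0.1,0.36,-0.18,-0.04,0,0,0,0.1,0.36,-0.18,-0.04,0,0,0,0.1],
)

```text
time_s: 23.55
position: [0.3223, 0.0006, 0.2582]
tool_rot: [[-0.981, 0.193, 0.002], [0.193, 0.981, -0.001], [-0.002, -0.001, -1.0]]
ft_force: [1.0, -0.3, 0.8]
grip_width: 0.0383
```

Run:
```python
from h import *
d=shot("side","side15");t=shot("top","top15"); crop(d,225,165,355,380,3,"s15"); crop(t,110,130,450,340,2,"t15")
s=env.observe(); print(s["time_s"],s["position"],s["ft_force"])
```

```text
23.65 [0.32482271 0.00065034 0.25791636] [-0.1525196   1.00123466 -0.24863428]
```

View pics/s15.png

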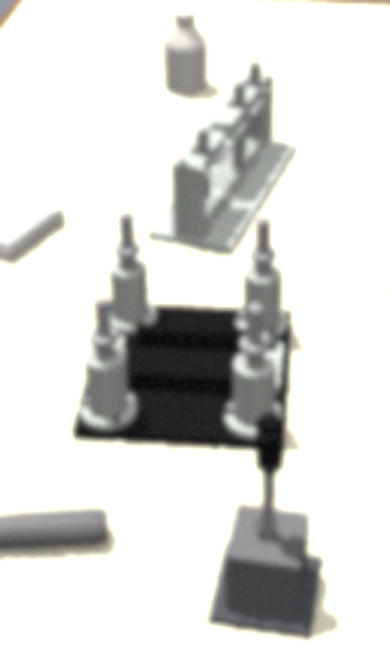

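View pics/t15.png

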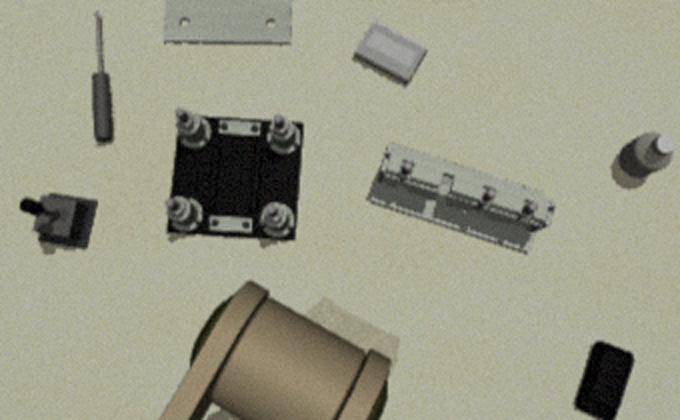

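Run:
```python
from h import *
for a,b,rs in(("top0","top15",dict(rod=(118,222,150,250),case=(285,138,325,175),mouse=(395,295,430,345),driver=(150,130,175,205),wash=(415,190,450,225),D=(372,225,392,250),C=(348,215,366,240),A=(305,203,322,222))),("side0","side15",dict(rod=(300,298,330,372),D=(305,184,318,222)))):
    A=cv2.cvtColor(cv2.imread(f"pics/{a}.png"),6).astype(np.float32);B=cv2.cvtColor(cv2.imread(f"pics/{b}.png"),6).astype(np.float32)
    for n,(x0,y0,x1,y1) in rs.items(): print(a,n,"shift px",np.round(cv2.phaseCorrelate(A[y0:y1,x0:x1].copy(),B[y0:y1,x0:x1].copy(),cv2.createHanningWindow((x1-x0,y1-y0),cv2.CV_32F)),2).tolist() if 0 else [round(v,2) for v in cv2.phaseCorrelate(A[y0:y1,x0:x1].copy(),B[y0:y1,x0:x1].copy(),cv2.createHanningWindow((x1-x0,y1-y0),cv2.CV_32F))[0]])
g=cv2.cvtColor(cv2.imread("pics/side15.png"),6)
p=(.6155,.0815); print("pred new post shoulder mid, head top", proj("side",[*p,.0865]),proj("side",[*p,.123])); print(g[234:262,262:274])
```

```text
top0 rod shift px [-0.13, -0.03]
top0 case shift px [-0.2, -0.28]
top0 mouse shift px [-0.02, 0.11]
top0 driver shift px [0.46, 0.49]
top0 wash shift px [-0.11, -0.19]
top0 D shift px [0.02, 0.53]
top0 C shift px [0.56, 0.32]
top0 A shift px [0.22, 0.06]
side0 rod shift px [-0.06, 0.47]
side0 D shift px [0.37, -0.04]
pred new post shoulder mid, head top [266.38960712 246.98426503] [265.85253947 235.23147659]
[[210 209 207 202 200 201 204 208 209 207 207 206]
 [210 208 202 192 181 179 186 198 205 207 206 207]
 [210 205 192 170 153 148 158 179 199 206 208 208]
 [209 201 178 145 121 115 129 164 192 205 208 208]
 [207 198 171 130  97  89 112 156 190 206 209 210]
 [206 196 170 125  87  77 106 155 192 206 210 209]
 [206 199 172 127  85  75 103 152 190 206 210 208]
 [207 200 174 126  86  73  98 145 186 203 208 203]
 [208 202 178 131  87  74  94 140 182 201 206 197]
 [209 205 183 137  90  74  92 136 180 201 205 193]
 [209 205 184 138  90  74  89 134 175 199 205 198]
 [207 197 173 129  88  71  84 121 165 193 203 202]
 [200 185 158 121  87  75  81 107 144 176 197 204]
 [194 172 147 122 100  92  91 100 124 156 188 204]
 [191 163 138 122 115 111 107 102 115 150 186 204]
 [195 166 134 113 108 106 102 100 126 163 193 207]
 [199 176 139 105  89  86  83  97 135 173 195 206]
 [196 178 145 105  77  70  71  90 126 159 180 196]
 [189 169 140 101  75  66  66  77 102 128 151 178]
 [183 164 138 102  77  67  67  71  81  99 123 156]
 [174 163 144 116  91  79  77  77  83  92 106 140]
 [158 155 149 135 117 102  94  91  91  93  97 129]
 [138 131 134 134 127 115 103  98  93  87  90 124]
 [124 104 105 111 112 105  96  90  86  81  83 123]
 [122  91  85  87  89  87  84  82  80  76  82 123]
 [126  90  79  78  79  81  81  80  77  77  81 120]
 [130  91  78  78  78  77  81  79  78  75  79 116]
 [131  92  78  77  78  79  79  79  78  75  79 110]]
```

```bash
python3 -c "
from rig import close_job
print(close_job())"
```

```text
the job is handed in; nothing more can be done
None
```

I felt the empty bore at about 42 mm deep, put post_3 in it fully home, and handed the job in at about 24 s of the 59 s allowed. One step went wrong on the way: I first took out the wrong spare post and had to put it back.

- **Depth:** the rod met a firm bottom at 12.5 N, and again at 20 N with no further travel. The tip was 26 mm above the worktop, so the bore is 42 mm deep. This was done before any spare post moved, and the rod then went straight back into its stand.
- **Wrong post first:** at first I misread the blurred side view of the rack. I slid out and lifted the post at rack y = -28 mm; its length in the picture showed it was post_4, so I hung it back in its slot.
- **Right post:** the post at y = +28 mm measured as post_3 in the air. It went into the bore with almost no side force and stopped at the height expected for a 42 mm bore, with 8 N on the bottom.

**Last checks:**
- The pictures show four upright posts on the base, with the new shoulder within 0.5 pixel of where it should be.
- The rod is in its stand and the other three posts are hanging in the rack.
- The rod, case, mouse, bottle and the three hanging posts all shifted by less than about 0.7 pixel, which is roughly 2 mm and near the noise.
- The screwdriver shift read about 0.7 pixel too, but I never went near it, so I take it as noise.
- None of the checks disagreed with the result.

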